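# Fit the tube blocks to a mixing block heater

### The job

The mixing block heater has come back with transport plugs in some of its wells: slide its block lock open to the stop, pull out every black transport plug and leave it in the shallow steel tray. Then plug each eared aluminium tube block fully home into a well of its own, and slide the lock shut to its stop so that its tongues hold the blocks in. Leave the big block without ears and the other things on the bench where they stand.

Things in the scene. Friction and masses are not known exactly. Their poses are not given: they have to be found in the camera images.
- heater: mixing block heater, fixed, cream case, sloping keypad panel at its front (-x), three wells in a row along y in a metal deck. Origin on the bench under the middle well, z up. Case x -165 to +95, y -170 to +170 mm, deck top z 95 mm, rear hood (x 65 to 95) 110 mm high. The lock's guide rail, 10 mm high, is on the deck at x -66 to -44 mm
- lock (a joint): block lock: steel strip with three tongues 20 mm wide, sliding along the heater's y with 4 N friction. 0 = shut, at its stop, a tongue over the front ear of each part; 0.032 m = open, at its other stop, 32 mm to +y, ears free (from 0.026). Tongues 10-15 mm above the deck, heater x -46 to -32 mm; a part not home blocks them. Stays where left; starts within 4 mm of shut
- lock_grip (a point): centre of the top of the lock's black grip, which stands on the strip at its right (-y) end: 30 mm (x) by 18 mm (y), 30 mm tall, its foot 15 mm and its top 45 mm above the deck (top 140 mm above the bench). Axes as the heater's; moves with the lock
- well1 (a point): centre of the mouth of the heater's right-hand (heater y = -76 mm) well, on the deck 95 mm above the bench, axes as the heater's. The well is 58 (x) x 52 (y) mm and 30 mm deep with a flat floor: a part fully home has its origin 30 mm below this point and its ears 2 mm above the deck
- well2 (a point): centre of the mouth of the heater's middle (heater y = 0) well, on the deck 95 mm above the bench, axes as the heater's. The well is 58 (x) x 52 (y) mm and 30 mm deep with a flat floor: a part fully home has its origin 30 mm below this point and its ears 2 mm above the deck
- well3 (a point): centre of the mouth of the heater's left-hand (heater y = +76 mm) well, on the deck 95 mm above the bench, axes as the heater's. The well is 58 (x) x 52 (y) mm and 30 mm deep with a flat floor: a part fully home has its origin 30 mm below this point and its ears 2 mm above the deck
- block1: loose aluminium tube block, 0.32 kg; origin: centre of underside, z up. Body 56 (x) x 50 (y) x 50 mm, bottom edges bevelled 3 mm; an ear on each x face, 80 mm over both, 28 mm wide in y, at z 32-38 mm; black lifting fin on top, 12 mm thick in x, 40 mm long in y, z 50-92 mm: pinch it across x. Fits any well, either way round. Starts upright on the bench, yaw within 0.7 rad; one may be absent
- block2: loose aluminium tube block, 0.32 kg; origin: centre of underside, z up. Body 56 (x) x 50 (y) x 50 mm, bottom edges bevelled 3 mm; an ear on each x face, 80 mm over both, 28 mm wide in y, at z 32-38 mm; black lifting fin on top, 12 mm thick in x, 40 mm long in y, z 50-92 mm: pinch it across x. Fits any well, either way round. Starts upright on the bench, yaw within 0.7 rad; one may be absent
- block3: loose aluminium tube block, 0.32 kg; origin: centre of underside, z up. Body 56 (x) x 50 (y) x 50 mm, bottom edges bevelled 3 mm; an ear on each x face, 80 mm over both, 28 mm wide in y, at z 32-38 mm; black lifting fin on top, 12 mm thick in x, 40 mm long in y, z 50-92 mm: pinch it across x. Fits any well, either way round. Starts upright on the bench, yaw within 0.7 rad; one may be absent
- plug1: loose black plastic transport plug with a plain top, 0.11 kg; origin: centre of underside, z up. Body 56 (x) x 50 (y) x 40 mm; ears as on the tube blocks (80 mm over both in x, 28 mm wide, z 32-38 mm); fin on top 12 mm thick in x, 40 mm long in y, z 40-76 mm: pinch it across x. Starts fully home in the heater's right-hand well (well1); one of the three plugs is absent
- plug2: loose black plastic transport plug with a plain top, 0.11 kg; origin: centre of underside, z up. Body 56 (x) x 50 (y) x 40 mm; ears as on the tube blocks (80 mm over both in x, 28 mm wide, z 32-38 mm); fin on top 12 mm thick in x, 40 mm long in y, z 40-76 mm: pinch it across x. Starts fully home in the heater's middle well (well2); one of the three plugs is absent
- plug3: loose black plastic transport plug with a plain top, 0.11 kg; origin: centre of underside, z up. Body 56 (x) x 50 (y) x 40 mm; ears as on the tube blocks (80 mm over both in x, 28 mm wide, z 32-38 mm); fin on top 12 mm thick in x, 40 mm long in y, z 40-76 mm: pinch it across x. Starts fully home in the heater's left-hand well (well3); one of the three plugs is absent
- tray: shallow steel tray for the plugs, fixed, 165 mm along x, 175 mm along y, walls 4 mm thick and 28 mm high, floor top 4 mm above the bench. Origin: centre of its underside
- big_block: aluminium block for another heater, 92 x 72 x 48 mm, two wide bores, no ears and no fin; loose, 0.7 kg; to be left alone. Origin: centre of its underside
- stick_cup: white plastic cup of stirring sticks, 76 mm wide, 105 mm tall with the sticks; loose, to be left alone. Origin: centre of its underside
- spray: white bottle, 64 mm wide, 165 mm tall; loose, to be left alone. Origin: centre of its underside
- reagent: amber jar, 56 mm wide, 85 mm tall; loose, to be left alone. Origin: centre of its underside
Things that resemble listed ones, but are neither listed nor needed, are in the scene too. Leave any red or yellow look-alike of the plug1 alone.

How it is judged:
By the outcome, as a careful person would: the job done as asked, in the order asked, and still so for the second after the job is handed in, with the robot touching nothing.
Of block1, block2, block3 only 2 to 3 are there at a start; the rules pass over those that are not, and their reading is None.
Of plug1, plug2, plug3 only 2 to 2 are there at a start; the rules pass over those that are not, and their reading is None.
At some moment in a run one of block1, block2, block3 may be knocked a few centimetres aside while the robot is not near it.
It also fails if it takes over 210 s, if anything falls off the work surface, if the arm or the gripper's body presses on something with over 40 N, if the wrist force passes 120 N, or if a joint passes its speed limit or range.

### The arm

A 6-joint arm with a two-finger parallel gripper is mounted at the origin on the work surface. World frame = base frame: x ahead of the robot, y to its left, z up, the work surface at z = 0. Lengths are in m, angles in rad, forces in N, time in s.
With the tool pointing down it reaches from about 0.35 to 0.775 m from the base axis. Payload 5.5 kg.
Tool frame: the origin (TCP) lies where the fingers leave the gripper's body, on its centre line; the fingertips stand 73 mm ahead of it and the grasp point (between the pads) lies 54 mm ahead of it; z points along the fingers, y is the direction in which the jaws open and shut (so a half turn about z gives the same grasp; the last joint's range is limited). The gripper opens to 85 mm and grips with 20 to 120 N. Pads are 22 mm wide; open, the fingers measure 114 mm over their backs; the gripper's body (76 mm by 85 mm) begins 54 mm behind the grasp point. The pads swing forward as they close: fully open they stand 13 mm farther back than shut.
Start: joints at [-1.476, 0.313, 0.046, 1.304, 0, 1.431], TCP at [0.134, -0.559, 0.304] pointing down, gripper open.
Joint ranges: [-2.76, 2.76], [-0.86, 1.69], [-1.03, 1.26], [-2.2, 2.34], [-1.47, 1.5], [-3.14, 3.14]. Speed limits (rad/s): [2.57, 2.57, 3.14, 3.14, 3.14, 3.14].

### API

Orientations are given as a unit quaternion [w, x, y, z].
In Python, from workcell import env, read_camera, job, cut_out gives the robot as it stands.
- The arm moves only by the tool servo_tool, never from a script. Its argument "deltas" is a list of rows, each an object of numbers: "dx", "dy", "dz": the shift along the world's x, y, z in mm; "rx", "ry", "rz": the turn, a rotation vector about the world's x, y, z in rad; "fingers": the closure, from -1 (fully open) to 1 (shut). A call has 1 to 8 rows; each row shifts and turns the commanded pose from where the row before left it; what a row does not reach is not made up. A row lasts 1/10 s, in which the tool goes at most 50 mm and 8.59 degrees, less where a joint would pass 70% of its speed; a pose out of reach is approached as far as the arm can. A call is refused whole if a number of a shift passes 50 or a number of a turn 0.15, either way. A call with a gripper value outside its range is refused whole. The fingers move at their own pace and stop on an object; "newtons" is the grip in N (left out, the last holds). Time passes only in rows, so rows that do not move let the fingers close. It gives the time, the measured TCP pose, the force and the opening at its end, in the units of the state.
- env.get_state(): the state, without advancing time (a new reading comes with each control period).
- read_camera(name): name is "scene" or "top"; returns a dict with "img" (420x560x3 uint8, red, green, blue), "intrinsics" (3x3 intrinsics, pixels), "k1" (the pictures are not rectified: a ray, as slopes to the right and down, at radius r is drawn at 1 + k1 r^2 times it, then the intrinsics apply), "extrinsics" (4x4, takes a point from camera to world coordinates). Camera axes: x right, y down, z forward; pixel columns grow to the right and rows downward; lengths in m; the calibration is good to about 2 mm. A picture is of the moment at which its call begins. There is no depth.
- job.hand_in(): hands the job in, once; it reports no verdict.
Trained networks look in the newest picture that a camera, given by its name, has taken for a name from the list of things; names that differ only in an ending like _2 or _b are one class to them, and where a whole thing is asked for, a point or a joint stands for the part that bears it (a point fixed in the world has none). Each returns a list of dicts, best first, with "confidence" (0 to 1); they miss things now and then, are a little off and sometimes report something else, mostly with a low value. They report only what shows in the picture. A call takes as long as a camera call. They do not tell look-alikes from the thing itself.
- cut_out(target, camera): "region" (420x560 bool, what is visible of it) and "extent" ([left, top, right, bottom] in pixels, round what is visible of it).
The state is a dict: "clock": time; "joint_pos": joint angles; "qvel": joint speeds; "tau": joint torques, N m; "tcp_pos": TCP position; "orientation": TCP orientation; "wrist_force": force on the tool from outside, world axes, zero at the start; "ft_torque": the same for the moment, N m; "finger_gap": finger opening in m.
Only numpy, scipy, OpenCV 4.12 (cv2) and the standard library are available. Lean on these libraries where they do the work, as an engineer would, in place of code of your own. Each camera call takes 0.05 s, during which the arm holds its last target. There are 200 camera calls.

## Working session

There is one attempt and no reset: what is moved stays moved. The work goes in short steps, Python scripts to look and compute and a tool call to move; the robot and the scene stay as the last step left them, time stands still between calls to the robot, and variables do not carry over. Pictures are saved under pics/ and viewed, about 12 in all and at most 16, crops included, and the job is handed in when it is done.

Besides the shell and the picture viewer there is one more tool, called after "Call:" as name(argument=value, ...) on one line, values as JSON. servo_tool: Moves the arm, as the interface text tells. Its arguments: {"type":"object","properties":{"deltas":{"type":"array"},"newtons":{"type":"number"}},"required":["deltas"]}

```bash
ls; mkdir -p pics; python3 - <<'E'
from workcell import env, read_camera, job, cut_out
import cv2
for n in ("scene","top"):
    c=read_camera(n); cv2.imwrite(f"pics/{n}0.png",c["img"][:,:,::-1]); print(n,c["intrinsics"],c["k1"],c["extrinsics"])
    for t in ("heater","block1","plug1","tray","big_block","lock_grip","stick_cup","spray","reagent"):
        print(t,[(round(d["confidence"],2),[int(v) for v in d["extent"]]) for d in cut_out(t,n)])
print(env.get_state())
E
```

```text
pics
scene [[393.09172841   0.         283.79296432]
 [  0.         393.09172841 214.98929393]
 [  0.           0.           1.        ]] -0.00552529163502333 [[ 0.19344313  0.59997583 -0.77627879  1.32279817]
 [ 0.98092571 -0.13367013  0.14112778 -0.0700819 ]
 [-0.01909203 -0.78877202 -0.61438929  0.79713977]
 [ 0.          0.          0.          1.        ]]
heater [(0.78, [193, 221, 336, 325]), (0.4, [402, 223, 436, 280])]
block1 [(0.81, [338, 235, 369, 268]), (0.42, [280, 243, 301, 269])]
plug1 [(0.88, [217, 255, 241, 277]), (0.76, [278, 244, 302, 269]), (0.72, [265, 201, 288, 231]), (0.68, [118, 201, 141, 230])]
tray [(0.68, [99, 230, 165, 294])]
big_block [(0.7, [324, 200, 361, 237])]
lock_grip [(0.83, [197, 236, 291, 257])]
stick_cup [(0.6, [388, 174, 415, 208])]
spray []
reagent [(0.57, [193, 233, 289, 258])]
top [[526.96314245   0.         283.75746755]
 [  0.         526.96314245 217.80047246]
 [  0.           0.           1.        ]] -0.11488748606457547 [[ 0.00254459 -0.99910036  0.04233186  0.37134098]
 [-0.99978521 -0.00341247 -0.02044222  0.10704738]
 [ 0.02056828 -0
[... 534 characters left out ...]
93, 166])]
reagent []
{'clock': 1.0, 'joint_pos': array([-1.47558720e+00,  3.13175875e-01,  4.61133957e-02,  1.30360967e+00,
        3.68444649e-05,  1.43120005e+00]), 'qvel': array([-0.00069964, -0.00048913, -0.00028429, -0.00114343,  0.00022889,
        0.00062721]), 'tau': array([ 9.62424638e-04, -4.80473471e+01,  2.98817664e+01,  3.94676345e-04,
       -6.16496345e-05,  1.54541647e-05]), 'tcp_pos': array([ 0.13378025, -0.55925712,  0.30394241]), 'orientation': array([6.24840311e-05, 9.93116213e-01, 1.17133184e-01, 1.70397986e-05]), 'wrist_force': array([ 0.63508398,  0.58455791, -0.60035832]), 'ft_torque': array([-0.01124156,  0.0336401 , -0.0169013 ]), 'finger_gap': 0.08533188945257567}
```

```bash
python3 - <<'E'
import cv2
a=cv2.imread("pics/scene0.png"); cv2.imwrite("pics/s1.png",cv2.resize(a[150:350,80:460],(798,420),interpolation=cv2.INTER_CUBIC))
a=cv2.imread("pics/top0.png"); cv2.imwrite("pics/t1.png",cv2.resize(a[110:310,120:450],(792,480),interpolation=cv2.INTER_CUBIC))
E
```

```text
(no output)
```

View pics/s1.png

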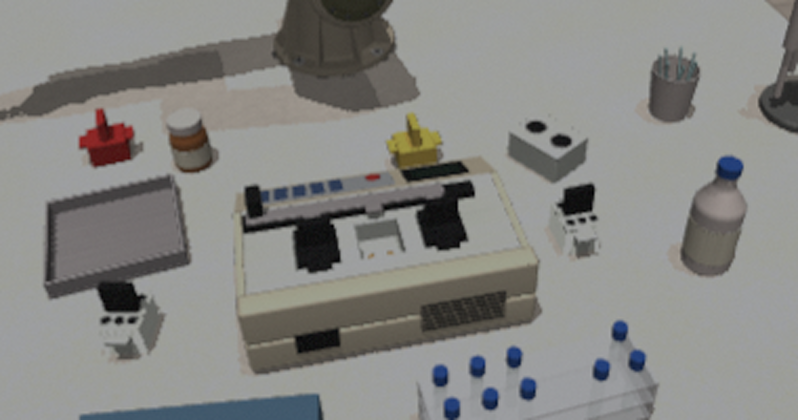

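View pics/t1.png

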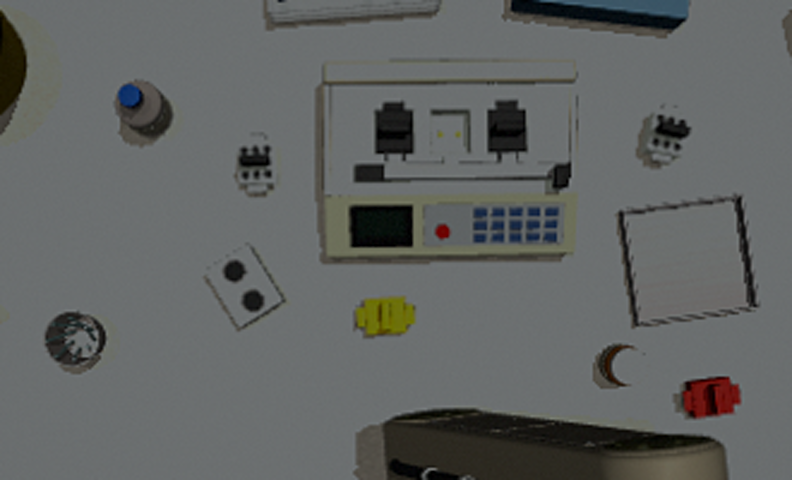

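The two plugs sit in well1 (top crop 507,128) and well3 (394,128), and well2 is empty. The lock grip is at (561,175). The eared blocks are at (256,163) and (667,135) in the top crop, with no third block visible. The look-alikes to avoid are yellow (385,316) and red (711,397), and the earless big block is at (245,285). I'll fit poses by aligning projected wireframes with the edges in both views.

```bash
cat > h.py <<'E'
from workcell import env, read_camera, job, cut_out
import cv2, numpy as np
from scipy.optimize import minimize
def proj(c,P):
    E=c["extrinsics"]; p=(np.asarray(P)-E[:3,3])@E[:3,:3]
    s=p[:,:2]/p[:,2:]; s=s*(1+c["k1"]*(s**2).sum(1,keepdims=True)); K=c["intrinsics"]
    return s*[K[0,0],K[1,1]]+[K[0,2],K[1,2]]
def rect(x0,x1,y0,y1,z):
    q=[(x0,y0,z),(x1,y0,z),(x1,y1,z),(x0,y1,z)]; return [(q[i],q[(i+1)%4]) for i in range(4)]
def crect(cx,cy,wx,wy,z): return rect(cx-wx/2,cx+wx/2,cy-wy/2,cy+wy/2,z)
BLOCK=crect(0,0,56,50,50)+crect(0,0,12,40,92)+crect(34,0,12,28,38)+crect(-34,0,12,28,38)
def plug(y,z=65): return crect(0,y,56,50,z+40)+crect(0,y,12,40,z+76)
HEAT=rect(65,95,-170,170,110)+crect(0,0,58,52,95)
TRAY=crect(0,0,165,175,28)+crect(0,0,157,167,28)
def grad(c,s):
    g=cv2.cvtColor(c["img"],cv2.COLOR_RGB2GRAY).astype(np.float32)
    g=np.log(g+8); m=np.hypot(cv2.Sobel(g,-1,1,0),cv2.Sobel(g,-1,0,1)); m=np.minimum(m,1.5)
    return cv2.GaussianBlur(m,(0,0),s) if s else m
def pts(W,p):
    P=np.concatenate([np.linspace(a,b,40) for a,b in W])/1000.; c,s=np.cos(p[2]),np.sin(p[2])
    return np.c_[P[:,0]*c-P[:,1]*s+p[0],P[:,0]*s+P[:,1]*c+p[1],P[:,2]+(p[3] if len(p)>3 else 0)]
def fit(W,p,cams,step=(.012,.012,.06)):
    p=np.array(p,float)
    for s,k in((3,1),(1.5,.5),(.8,.25)):
        G=[grad(c,s) for c in cams]
        def f(q):
            P=pts(W,q); v=0
            for c,g in zip(cams,G):
                u=proj(c,P).astype(np.float32); v-=cv2.remap(g,u[:,:1],u[:,1:],1).mean()
            return v
        best=None
        n=len(p); st=np.array(list(step)[:n] if n<=3 else list(step)+[.01])
        for t in range(8):
            q0=p+(np.random.RandomState(t).uniform(-1,1,n)*st*k if t else 0)
            sim=np.vstack([q0,q0+np.diag(st*k)])
            r=minimize(f,q0,method="Nelder-Mead",options=dict(initial_simplex=sim,xatol=1e-5,fatol=1e-6))
            if best is None or r.fun<best.fun: best=r
        p=best.x
    return p,-best.fun
def draw(c,items,k,box,fn):
    x0,y0,x1,y1=box; a=cv2.resize(c["img"][y0:y1,x0:x1,::-1],None,fx=k,fy=k,interpolation=cv2.INTER_CUBIC)
    a=np.clip(a.astype(float)*(1.6 if a.mean()<100 else 1),0,255).astype(np.uint8)
    for i,(W,p) in enumerate(items):
        for u in (proj(c,pts(W,p))-[x0-.0,y0-.0]+.5)*k: 
            if 0<=u[0]<a.shape[1] and 0<=u[1]<a.shape[0]: a[int(u[1]),int(u[0])]=[(0,0,255),(0,255,0),(255,0,0)][i%3]
    cv2.imwrite(fn,a)
E
python3 - <<'E'
from h import *
C=[read_camera(n) for n in("scene","top")]
H=HEAT+plug(76)+plug(-76)
IN=dict(heat=(H,[.61,-.003,0]),b1=(BLOCK,[.58,.26,0]),b2=(BLOCK,[.62,-.30,-.2]),tray=(TRAY,[.44,-.32,.1]))
R={}
for n,(W,p) in IN.items():
    for l,cs in(("both",C),("scene",C[:1]),("top",C[1:])):
        q,s=fit(W,p if l=="both" else R[n],cs); 
        if l=="both":R[n]=q
        print(n,l,q.round(4),round(float(s),3))
    if n[0]=="b":print(n,"free z",fit(W,list(R[n])+[0],C)[0].round(4))
h=R["heat"]; print("heat z",fit(H,list(h)+[0],C)[0].round(4))
G=crect(0,0,30,18,140); g0=[h[0]-.055,h[1]-.148,h[2]]
g,s=fit(G,g0,C); print("grip",g.round(4),s)
np.save("R.npy",R|{"grip":g})
it=[(H,h),(G,g)]+[(IN[k][0],R[k]) for k in("b1","b2","tray")]
draw(C[0],it,3,(95,215,360,335),"pics/s2.png"); draw(C[1],it,3.2,(210,125,445,255),"pics/t2.png")
E
```

```text
heat both [ 0.6158 -0.0038  0.0183] 2.107
heat scene [ 0.617  -0.0046  0.0153] 1.044
heat top [ 0.614  -0.0024  0.032 ] 1.101
b1 both [ 0.5742  0.2615 -0.0477] 1.881
b1 scene [ 0.605   0.2495 -0.3115] 0.953
b1 top [0.5657 0.2625 0.051 ] 1.092
b1 free z [ 0.5708  0.2665 -0.0118 -0.0353]
b2 both [ 0.6111 -0.3029 -0.1813] 1.797
b2 scene [ 0.6513 -0.2999  0.2842] 1.017
b2 top [ 0.6131 -0.3005 -0.5992] 1.158
b2 free z [ 0.6179 -0.3105  0.2636 -0.0395]
tray both [ 0.4473 -0.3411  0.1483] 2.49
tray scene [ 0.4492 -0.343   0.1493] 1.228
tray top [ 0.4451 -0.3399  0.1347] 1.301
heat z [ 0.6138 -0.0037  0.0217 -0.0034]
grip [ 0.5538 -0.1473 -0.0274] 2.6902716159820557
```

View pics/s2.png

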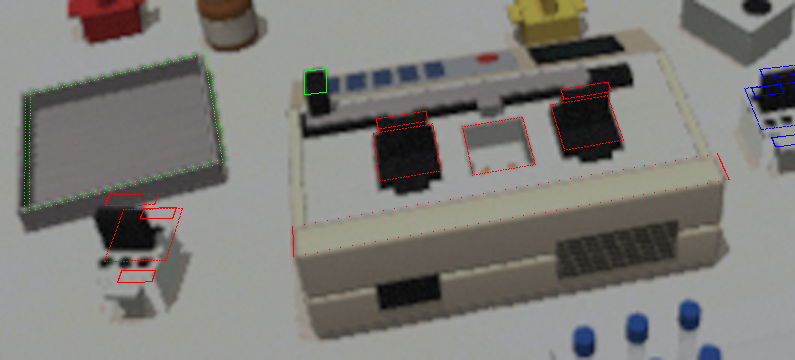

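View pics/t2.png

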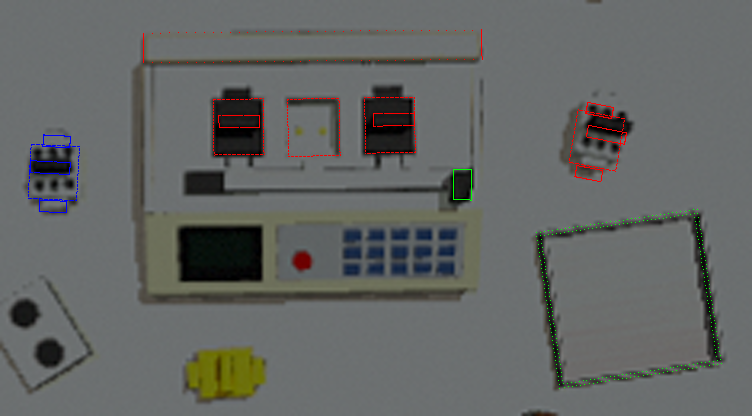

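```bash
cat >> h.py <<'E'
def box(wx,wy,z0,z1): return [(np.array((sx*wx/2,sy*wy/2,z)),)*2 for sx in(-1,1) for sy in(-1,1) for z in(z0,z1)]
def cover(c,B,p,w,k=6):
    u=(proj(c,pts(B,p)[::40])-w[:2]+.5)*k
    m=np.zeros(((w[3]-w[1])*k,(w[2]-w[0])*k),np.uint8)
    cv2.fillConvexPoly(m,cv2.convexHull(((u-.5)*16).round().astype(np.int32)),255,shift=4)
    return cv2.resize(m,None,fx=1/k,fy=1/k,interpolation=cv2.INTER_AREA)/255.
def dark(c,w,lo,hi):
    g=cv2.cvtColor(c["img"],cv2.COLOR_RGB2GRAY)[w[1]:w[3],w[0]:w[2]].astype(float)
    return np.clip((hi-g)/(hi-lo),0,1)
def finfit(cams,p,B=box(12,40,50,92),r=12,lim=((25,110),(15,60)),freez=False):
    p=np.array(p,float); p=np.r_[p,0] if freez else p
    D=[]
    for c,(lo,hi) in zip(cams,lim):
        u=proj(c,np.array([[p[0],p[1],.07]]))[0].round().astype(int); w=(u[0]-r,u[1]-r,u[0]+r,u[1]+r); D.append((c,w,dark(c,w,lo,hi)))
    f=lambda q:sum(((cover(c,B,q,w)-d)**2).sum() for c,w,d in D)
    best=None
    for t in range(24):
        st=np.array([.012,.012,.4,.015][:len(p)])
        q0=p+(np.random.RandomState(t).uniform(-1,1,len(p))*st if t else 0)
        r_=minimize(f,q0,method="Nelder-Mead",options=dict(initial_simplex=np.vstack([q0,q0+np.diag(st)*.7]),xatol=1e-4,fatol=1e-3))
        if best is None or r_.fun<best.fun:best=r_
    return best.x,best.fun
E
python3 - <<'E'
from h import *
C=[read_camera(n) for n in("scene","top")]
tiles=[];R={}
for n,p in(("b1",[.59,.262,0]),("b2",[.63,-.303,-.3])):
    for l,cs,lm in(("both",C,((25,110),(15,60))),("scene",C[:1],((25,110),)),("top",C[1:],((15,60),))):
        q,s=finfit(cs,p,lim=lm); print(n,l,q.round(4),round(s,2))
        if l=="both":R[n]=q
    print("z",finfit(C,p,freez=True)[0].round(4))
    for i,c in enumerate(C):
        u=proj(c,np.array([[p[0],p[1],.06]]))[0].astype(int); b=(u[0]-22,u[1]-18,u[0]+22,u[1]+18)
        draw(c,[(BLOCK,R[n])],8,b,"/tmp/t.png"); tiles.append(cv2.imread("/tmp/t.png"))
cv2.imwrite("pics/bl.png",np.vstack([np.hstack(tiles[:2]),np.hstack(tiles[2:])]))
E
```

```text
b1 both [0.578  0.2602 0.2068] 62.82
b1 scene [0.5771 0.2605 0.2851] 34.6
b1 top [0.5779 0.2622 0.0076] 24.73
z [0.5783 0.26   0.2084 0.001 ]
b2 both [ 0.6224 -0.3115 -0.3134] 72.11
b2 scene [ 0.62   -0.3131 -0.3581] 38.71
b2 top [ 0.6244 -0.3097 -0.1917] 21.27
z [ 0.624  -0.311  -0.314   0.0034]
```

View pics/bl.png

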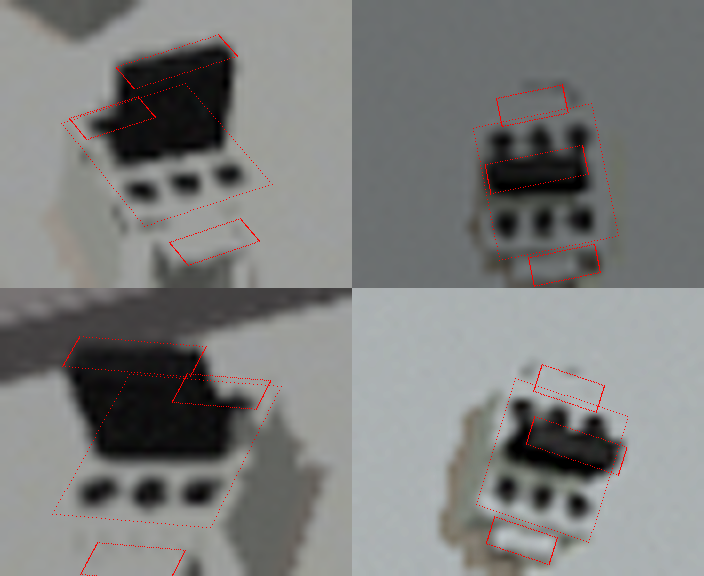

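```bash
cat >> h.py <<'E'
_cov=cover
HOLES=[[(np.array((x+5*np.cos(t),y+5*np.sin(t),50)),)*2 for t in np.linspace(0,6.28,12,endpoint=False)] for x in(-17,17) for y in(-15,0,15)]
def cover(c,B,p,w,k=6):
    m=_cov(c,B,p,w,k)
    for h in HOLES:
        m=np.maximum(m,_cov(c,h,p,w,k))
    return m
E
cat > blk.py <<'E'
from h import *
import sys
C=[read_camera(n) for n in("scene","top")]
for a in sys.argv[1:]:
    p=[float(v) for v in a.split(",")]
    for l,cs,lm in(("both",C,((25,110),(15,60))),("scene",C[:1],((25,110),)),("top",C[1:],((15,60),))):
        q,s=finfit(cs,p,lim=lm,r=11); print(l,q.round(4),round(s,2))
    print("z",finfit(C,p,freez=True,r=11)[0].round(4))
E
python3 blk.py .578,.261,.05 .623,-.311,-.25
```

```text
both [0.5776 0.2608 0.0756] 53.53
scene [0.5774 0.2599 0.1322] 28.58
top [0.5781 0.2618 0.0232] 21.37
z [5.776e-01 2.608e-01 7.790e-02 2.000e-04]
both [ 0.6228 -0.3109 -0.2547] 54.85
scene [ 0.6214 -0.312  -0.3174] 30.6
top [ 0.6236 -0.3103 -0.2081] 16.37
z [ 0.6232 -0.3111 -0.2596  0.0013]
```

Call:
servo_tool(deltas=[{"dx": 35,"dy": 34,"rz": -0.11,"fingers": -1},{"dx": 35,"dy": 34,"rz": -0.105},{"dx": 35,"dy": 34},{"dx": 35,"dy": 34},{"dx": 35,"dy": 34},{"dx": 35,"dy": 34},{"dx": 35,"dy": 34},{"dx": 35,"dy": 34}], newtons=30)

```text
invalid input at $.deltas[0]: expected keys dx, dy, dz, rx, ry, rz, fingers
```

Call:
servo_tool(deltas=[{"dx": 35,"dy": 34},{"dx": 35,"dy": 34},{"dx": 35,"dy": 34},{"dx": 36,"dy": 4},{"dz": -40},{"dz": -30},{"dx": 0},{"dx": 0}])

```text
invalid input at $.deltas[0]: expected keys dx, dy, dz, rx, ry, rz, fingers
```

Call:
servo_tool(deltas=[{"dx": 35,"dy": 34,"dz": 0,"rx": 0,"ry": 0,"rz": -0.11,"fingers": -1},{"dx": 35,"dy": 34,"dz": 0,"rx": 0,"ry": 0,"rz": -0.105,"fingers": -1},{"dx": 35,"dy": 34,"dz": 0,"rx": 0,"ry": 0,"rz": 0,"fingers": -1},{"dx": 35,"dy": 34,"dz": 0,"rx": 0,"ry": 0,"rz": 0,"fingers": -1},{"dx": 35,"dy": 34,"dz": 0,"rx": 0,"ry": 0,"rz": 0,"fingers": -1},{"dx": 35,"dy": 34,"dz": 0,"rx": 0,"ry": 0,"rz": 0,"fingers": -1},{"dx": 35,"dy": 34,"dz": 0,"rx": 0,"ry": 0,"rz": 0,"fingers": -1},{"dx": 35,"dy": 34,"dz": 0,"rx": 0,"ry": 0,"rz": 0,"fingers": -1}], newtons=30)

```text
clock: 2.1
tcp_pos: [0.4149, -0.2857, 0.3042]
orientation: [0.0, 1.0, 0.01, 0.0]
wrist_force: [0.3, -0.8, 0.3]
finger_gap: 0.0855
```

Call:
servo_tool(deltas=[{"dx": 35,"dy": 34,"dz": 0,"rx": 0,"ry": 0,"rz": 0,"fingers": -1},{"dx": 35,"dy": 34,"dz": 0,"rx": 0,"ry": 0,"rz": 0,"fingers": -1},{"dx": 35,"dy": 34,"dz": 0,"rx": 0,"ry": 0,"rz": 0,"fingers": -1},{"dx": 36,"dy": 38,"dz": 0,"rx": 0,"ry": 0,"rz": 0,"fingers": -1},{"dx": 0,"dy": 0,"dz": -40,"rx": 0,"ry": 0,"rz": 0,"fingers": -1},{"dx": 0,"dy": 0,"dz": 0,"rx": 0,"ry": 0,"rz": 0,"fingers": -1}])

```text
clock: 2.7
tcp_pos: [0.5516, -0.1464, 0.2592]
orientation: [-0.002, 1.0, 0.012, -0.004]
wrist_force: [-0.6, 1.1, -0.7]
finger_gap: 0.0854
```

Call:
servo_tool(deltas=[{"dx": 0,"dy": 0,"dz": -40,"rx": 0,"ry": 0,"rz": 0,"fingers": -1},{"dx": 0,"dy": 0,"dz": -38,"rx": 0,"ry": 0,"rz": 0,"fingers": -1},{"dx": 0,"dy": 0,"dz": 0,"rx": 0,"ry": 0,"rz": 0,"fingers": 1},{"dx": 0,"dy": 0,"dz": 0,"rx": 0,"ry": 0,"rz": 0,"fingers": 1},{"dx": 0,"dy": 0,"dz": 0,"rx": 0,"ry": 0,"rz": 0,"fingers": 1},{"dx": 0,"dy": 0,"dz": 0,"rx": 0,"ry": 0,"rz": 0,"fingers": 1},{"dx": 0,"dy": 0,"dz": 0,"rx": 0,"ry": 0,"rz": 0,"fingers": 1},{"dx": 0,"dy": 0,"dz": 0,"rx": 0,"ry": 0,"rz": 0,"fingers": 1}])

```text
clock: 3.5
tcp_pos: [0.5542, -0.1466, 0.1887]
orientation: [-0.002, 1.0, 0.011, 0.002]
wrist_force: [-0.6, 10.9, 8.1]
finger_gap: 0.0171
```

Call:
servo_tool(deltas=[{"dx": 0,"dy": 8,"dz": 3,"rx": 0,"ry": 0,"rz": 0,"fingers": 1},{"dx": 0,"dy": 8,"dz": 0,"rx": 0,"ry": 0,"rz": 0,"fingers": 1},{"dx": 0,"dy": 8,"dz": 0,"rx": 0,"ry": 0,"rz": 0,"fingers": 1},{"dx": 0,"dy": 4,"dz": 0,"rx": 0,"ry": 0,"rz": 0,"fingers": 1},{"dx": 0,"dy": 0,"dz": 0,"rx": 0,"ry": 0,"rz": 0,"fingers": 1}])

```text
clock: 4.0
tcp_pos: [0.5539, -0.121, 0.1889]
orientation: [0.0, 1.0, 0.01, 0.001]
wrist_force: [4.7, -1.9, -8.8]
finger_gap: 0.017
```

Call:
servo_tool(deltas=[{"dx": 0,"dy": 2,"dz": -1,"rx": 0,"ry": 0,"rz": 0,"fingers": 1},{"dx": 0,"dy": 2,"dz": 0,"rx": 0,"ry": 0,"rz": 0,"fingers": 1},{"dx": 0,"dy": 0,"dz": 0,"rx": 0,"ry": 0,"rz": 0,"fingers": 1},{"dx": 0,"dy": 0,"dz": 0,"rx": 0,"ry": 0,"rz": 0,"fingers": 1}])

```text
clock: 4.4
tcp_pos: [0.5538, -0.1174, 0.1889]
orientation: [0.001, 1.0, 0.01, 0.001]
wrist_force: [2.9, -4.1, -0.5]
finger_gap: 0.0173
```

Call:
servo_tool(deltas=[{"dx": 0,"dy": 2,"dz": 0,"rx": 0,"ry": 0,"rz": 0,"fingers": 1},{"dx": 0,"dy": 1,"dz": 0,"rx": 0,"ry": 0,"rz": 0,"fingers": 1},{"dx": 0,"dy": 0,"dz": 0,"rx": 0,"ry": 0,"rz": 0,"fingers": 1},{"dx": 0,"dy": 0,"dz": 0,"rx": 0,"ry": 0,"rz": 0,"fingers": 1}])

```text
clock: 4.8
tcp_pos: [0.5537, -0.1141, 0.1888]
orientation: [0.0, 1.0, 0.01, 0.001]
wrist_force: [1.5, -3.5, 5.9]
finger_gap: 0.0176
```

Call:
servo_tool(deltas=[{"dx": 0,"dy": 2,"dz": 0,"rx": 0,"ry": 0,"rz": 0,"fingers": 1},{"dx": 0,"dy": 0,"dz": 0,"rx": 0,"ry": 0,"rz": 0,"fingers": 1},{"dx": 0,"dy": 0,"dz": 0,"rx": 0,"ry": 0,"rz": 0,"fingers": 1}])

```text
clock: 5.1
tcp_pos: [0.5537, -0.1138, 0.1888]
orientation: [0.002, 1.0, 0.009, 0.001]
wrist_force: [1.8, -11.2, 4.7]
finger_gap: 0.0174
```

Call:
servo_tool(deltas=[{"dx": 0,"dy": 2,"dz": 0,"rx": 0,"ry": 0,"rz": 0,"fingers": 1},{"dx": 0,"dy": 0,"dz": 0,"rx": 0,"ry": 0,"rz": 0,"fingers": 1},{"dx": 0,"dy": 0,"dz": 0,"rx": 0,"ry": 0,"rz": 0,"fingers": 1}])

```text
clock: 5.4
tcp_pos: [0.5538, -0.1136, 0.1888]
orientation: [0.004, 1.0, 0.009, 0.001]
wrist_force: [1.0, -16.7, 3.5]
finger_gap: 0.0172
```

Call:
servo_tool(deltas=[{"dx": 0,"dy": -3,"dz": 0,"rx": 0,"ry": 0,"rz": 0,"fingers": 1},{"dx": 0,"dy": -2,"dz": 0,"rx": 0,"ry": 0,"rz": 0,"fingers": -1},{"dx": 0,"dy": 0,"dz": 0,"rx": 0,"ry": 0,"rz": 0,"fingers": -1},{"dx": 0,"dy": 0,"dz": 0,"rx": 0,"ry": 0,"rz": 0,"fingers": -1},{"dx": 0,"dy": 0,"dz": 0,"rx": 0,"ry": 0,"rz": 0,"fingers": -1},{"dx": 0,"dy": 0,"dz": 40,"rx": 0,"ry": 0,"rz": 0,"fingers": -1},{"dx": 0,"dy": 0,"dz": 40,"rx": 0,"ry": 0,"rz": 0,"fingers": -1}])

```text
clock: 6.1
tcp_pos: [0.5519, -0.1141, 0.2671]
orientation: [-0.001, 1.0, 0.01, -0.002]
wrist_force: [1.8, 0.2, 0.3]
finger_gap: 0.0853
```

```bash
python3 -c "
from workcell import env; s=env.get_state(); print(s['joint_pos'].round(3),s['tcp_pos'],s['orientation'],s['wrist_force'])"
```

```text
[-0.346  0.307 -0.053  1.216  0.     2.775] [ 0.55190671 -0.11409051  0.2670801 ] [-9.32195854e-04  9.99944937e-01  1.01895833e-02 -2.32953025e-03] [1.78206509 0.16950326 0.32323569]
```

Call:
servo_tool(deltas=[{"dx": 10,"dy": 6,"dz": 0,"rx": 0,"ry": 0,"rz": 0.143,"fingers": -0.2},{"dx": 10,"dy": 6,"dz": 0,"rx": 0,"ry": 0,"rz": 0.143,"fingers": -0.2},{"dx": 10,"dy": 6,"dz": 0,"rx": 0,"ry": 0,"rz": 0.143,"fingers": -0.2},{"dx": 10,"dy": 6,"dz": 0,"rx": 0,"ry": 0,"rz": 0.143,"fingers": -0.2},{"dx": 10,"dy": 6,"dz": 0,"rx": 0,"ry": 0,"rz": 0.143,"fingers": -0.2},{"dx": 12,"dy": 4,"dz": 0,"rx": 0,"ry": 0,"rz": 0.143,"fingers": -0.2},{"dx": 0,"dy": 0,"dz": 0,"rx": 0,"ry": 0,"rz": 0.143,"fingers": -0.2},{"dx": 0,"dy": 0,"dz": 0,"rx": 0,"ry": 0,"rz": 0.143,"fingers": -0.2}])

```text
clock: 6.9
tcp_pos: [0.6152, -0.0802, 0.2673]
orientation: [-0.001, 0.834, 0.553, -0.0]
wrist_force: [-0.9, 0.4, -0.0]
finger_gap: 0.0515
```

Call:
servo_tool(deltas=[{"dx": 0,"dy": 0,"dz": 0,"rx": 0,"ry": 0,"rz": 0.143,"fingers": -0.2},{"dx": 0,"dy": 0,"dz": 0,"rx": 0,"ry": 0,"rz": 0.143,"fingers": -0.2},{"dx": 0,"dy": 0,"dz": 0,"rx": 0,"ry": 0,"rz": 0.141,"fingers": -0.2},{"dx": 0,"dy": 0,"dz": 0,"rx": 0,"ry": 0,"rz": 0,"fingers": -0.2},{"dx": 0,"dy": 0,"dz": 0,"rx": 0,"ry": 0,"rz": 0,"fingers": -0.2}])

```text
clock: 7.4
tcp_pos: [0.615, -0.0806, 0.2676]
orientation: [-0.0, 0.701, 0.713, -0.0]
wrist_force: [-0.2, -0.3, -0.5]
finger_gap: 0.0512
```

```bash
python3 -c "
from h import *
s=env.get_state(); print(s['joint_pos'].round(3),s['tcp_pos'],s['orientation'].round(4),s['finger_gap'])
c=read_camera('scene'); draw(c,[],5,(190,190,350,300),'pics/s3.png')"
```

```text
[-0.26   0.414  0.103  1.261  0.     1.294] [ 0.6149716  -0.08064225  0.26763933] [-3.000e-04  7.011e-01  7.131e-01 -1.000e-04] 0.0512082096453372
```

View pics/s3.png

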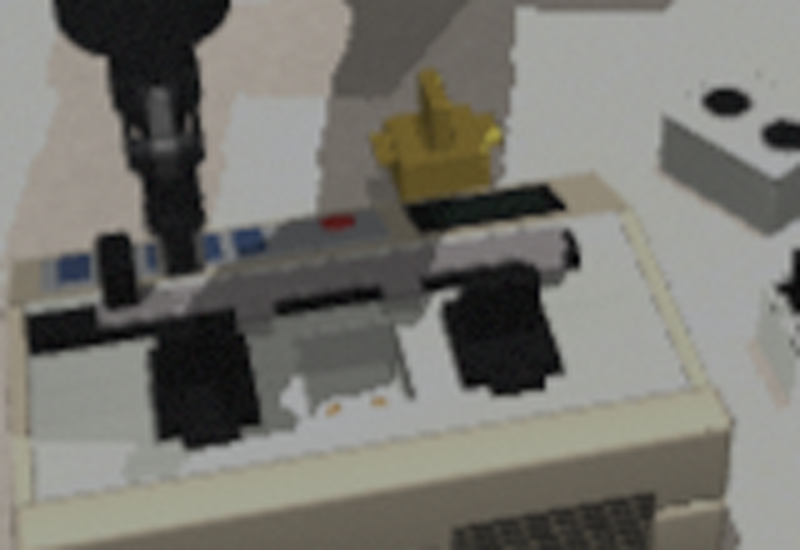

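Call:
servo_tool(deltas=[{"dx": 0,"dy": 0,"dz": -45,"rx": 0,"ry": 0,"rz": 0,"fingers": -0.2},{"dx": 0,"dy": 0,"dz": -40,"rx": 0,"ry": 0,"rz": 0,"fingers": -0.2},{"dx": 0,"dy": 0,"dz": 0,"rx": 0,"ry": 0,"rz": 0,"fingers": -0.2},{"dx": 0,"dy": 0,"dz": 0,"rx": 0,"ry": 0,"rz": 0,"fingers": 0.4},{"dx": 0,"dy": 0,"dz": 0,"rx": 0,"ry": 0,"rz": 0,"fingers": 1},{"dx": 0,"dy": 0,"dz": 0,"rx": 0,"ry": 0,"rz": 0,"fingers": 1},{"dx": 0,"dy": 0,"dz": 0,"rx": 0,"ry": 0,"rz": 0,"fingers": 1},{"dx": 0,"dy": 0,"dz": 0,"rx": 0,"ry": 0,"rz": 0,"fingers": 1}])

```text
clock: 8.25
tcp_pos: [0.6167, -0.0814, 0.1857]
orientation: [0.002, 0.7, 0.714, 0.001]
wrist_force: [0.7, 0.1, 5.4]
finger_gap: 0.0112
```

Call:
servo_tool(deltas=[{"dx": 0,"dy": 0,"dz": 10,"rx": 0,"ry": 0,"rz": 0,"fingers": 1},{"dx": 0,"dy": 0,"dz": 15,"rx": 0,"ry": 0,"rz": 0,"fingers": 1},{"dx": 0,"dy": 0,"dz": 20,"rx": 0,"ry": 0,"rz": 0,"fingers": 1},{"dx": 0,"dy": 0,"dz": 30,"rx": 0,"ry": 0,"rz": 0,"fingers": 1},{"dx": 0,"dy": 0,"dz": 30,"rx": 0,"ry": 0,"rz": 0,"fingers": 1},{"dx": -12,"dy": -20,"dz": 0,"rx": 0,"ry": 0,"rz": 0,"fingers": 1},{"dx": -20,"dy": -35,"dz": 0,"rx": 0,"ry": 0,"rz": 0,"fingers": 1}])

```text
clock: 8.95
tcp_pos: [0.5841, -0.135, 0.2901]
orientation: [0.002, 0.699, 0.715, 0.001]
wrist_force: [0.3, -0.7, -1.2]
finger_gap: 0.0111
```

Call:
servo_tool(deltas=[{"dx": -22,"dy": -41,"dz": 0,"rx": 0,"ry": 0,"rz": 0.03,"fingers": 1},{"dx": -22,"dy": -41,"dz": 0,"rx": 0,"ry": 0,"rz": 0.03,"fingers": 1},{"dx": -22,"dy": -41,"dz": 0,"rx": 0,"ry": 0,"rz": 0.03,"fingers": 1},{"dx": -22,"dy": -41,"dz": 0,"rx": 0,"ry": 0,"rz": 0.038,"fingers": 1},{"dx": -22,"dy": -41,"dz": 0,"rx": 0,"ry": 0,"rz": 0,"fingers": 1},{"dx": -21,"dy": -41,"dz": -10,"rx": 0,"ry": 0,"rz": 0,"fingers": 1},{"dx": 0,"dy": 0,"dz": -30,"rx": 0,"ry": 0,"rz": 0,"fingers": 1},{"dx": 0,"dy": 0,"dz": 0,"rx": 0,"ry": 0,"rz": 0,"fingers": 1}])

```text
clock: 9.75
tcp_pos: [0.4497, -0.3818, 0.2448]
orientation: [-0.003, 0.654, 0.756, 0.001]
wrist_force: [-0.5, 0.7, -1.0]
finger_gap: 0.0118
```

Call:
servo_tool(deltas=[{"dx": 3,"dy": 0,"dz": -45,"rx": 0,"ry": 0,"rz": 0,"fingers": 1},{"dx": 0,"dy": 0,"dz": -45,"rx": 0,"ry": 0,"rz": 0,"fingers": 1},{"dx": 0,"dy": 0,"dz": -22,"rx": 0,"ry": 0,"rz": 0,"fingers": 1},{"dx": 0,"dy": 0,"dz": -6,"rx": 0,"ry": 0,"rz": 0,"fingers": 1},{"dx": 0,"dy": 0,"dz": 0,"rx": 0,"ry": 0,"rz": 0,"fingers": 1},{"dx": 0,"dy": 0,"dz": 0,"rx": 0,"ry": 0,"rz": 0,"fingers": 1}])

```text
clock: 10.35
tcp_pos: [0.4564, -0.3825, 0.1322]
orientation: [0.002, 0.653, 0.758, -0.0]
wrist_force: [0.6, -0.1, -1.5]
finger_gap: 0.0117
```

Call:
servo_tool(deltas=[{"dx": 0,"dy": 0,"dz": -4,"rx": 0,"ry": 0,"rz": 0,"fingers": 1},{"dx": 0,"dy": 0,"dz": -3,"rx": 0,"ry": 0,"rz": 0,"fingers": 1},{"dx": 0,"dy": 0,"dz": 0,"rx": 0,"ry": 0,"rz": 0,"fingers": 1},{"dx": 0,"dy": 0,"dz": 0,"rx": 0,"ry": 0,"rz": 0,"fingers": 0.3},{"dx": 0,"dy": 0,"dz": 0,"rx": 0,"ry": 0,"rz": 0,"fingers": -0.2},{"dx": 0,"dy": 0,"dz": 0,"rx": 0,"ry": 0,"rz": 0,"fingers": -0.2},{"dx": 0,"dy": 0,"dz": 0,"rx": 0,"ry": 0,"rz": 0,"fingers": -0.2},{"dx": 0,"dy": 0,"dz": 40,"rx": 0,"ry": 0,"rz": 0,"fingers": -0.2}])

```text
clock: 11.15
tcp_pos: [0.4527, -0.3794, 0.1579]
orientation: [-0.005, 0.653, 0.757, 0.001]
wrist_force: [-0.7, -0.4, 0.1]
finger_gap: 0.0515
```

Call:
servo_tool(deltas=[{"dx": 0,"dy": 0,"dz": 50,"rx": 0,"ry": 0,"rz": 0,"fingers": -0.2},{"dx": 0,"dy": 0,"dz": 50,"rx": 0,"ry": 0,"rz": 0,"fingers": -0.2},{"dx": 14,"dy": 41,"dz": 10,"rx": 0,"ry": 0,"rz": -0.03,"fingers": -0.2},{"dx": 15,"dy": 41,"dz": 0,"rx": 0,"ry": 0,"rz": -0.03,"fingers": -0.2},{"dx": 15,"dy": 41,"dz": 0,"rx": 0,"ry": 0,"rz": -0.03,"fingers": -0.2},{"dx": 15,"dy": 41,"dz": 0,"rx": 0,"ry": 0,"rz": -0.038,"fingers": -0.2},{"dx": 15,"dy": 41,"dz": 0,"rx": 0,"ry": 0,"rz": 0,"fingers": -0.2},{"dx": 15,"dy": 41,"dz": 0,"rx": 0,"ry": 0,"rz": 0,"fingers": -0.2}])

```text
clock: 11.95
tcp_pos: [0.5444, -0.1343, 0.2729]
orientation: [0.0, 0.7, 0.714, 0.0]
wrist_force: [0.3, 0.1, 0.5]
finger_gap: 0.0514
```

Call:
servo_tool(deltas=[{"dx": 15,"dy": 41,"dz": 0,"rx": 0,"ry": 0,"rz": 0,"fingers": -0.2},{"dx": 15,"dy": 41,"dz": 0,"rx": 0,"ry": 0,"rz": 0,"fingers": -0.2},{"dx": 15,"dy": 41,"dz": 0,"rx": 0,"ry": 0,"rz": 0,"fingers": -0.2},{"dx": 15,"dy": 41,"dz": 0,"rx": 0,"ry": 0,"rz": 0,"fingers": -0.2},{"dx": 11,"dy": 41,"dz": 0,"rx": 0,"ry": 0,"rz": 0,"fingers": -0.2},{"dx": 0,"dy": 0,"dz": 0,"rx": 0,"ry": 0,"rz": 0,"fingers": -0.2},{"dx": 0,"dy": 0,"dz": 0,"rx": 0,"ry": 0,"rz": 0,"fingers": -0.2}])

```text
clock: 12.65
tcp_pos: [0.615, 0.0701, 0.2724]
orientation: [-0.0, 0.699, 0.715, -0.0]
wrist_force: [-0.7, -0.3, -0.3]
finger_gap: 0.0512
```

Call:
servo_tool(deltas=[{"dx": 0,"dy": 2,"dz": -45,"rx": 0,"ry": 0,"rz": 0,"fingers": -0.2},{"dx": 0,"dy": 0,"dz": -40,"rx": 0,"ry": 0,"rz": 0,"fingers": -0.2},{"dx": 0,"dy": 0,"dz": -2,"rx": 0,"ry": 0,"rz": 0,"fingers": -0.2},{"dx": 0,"dy": 0,"dz": 0,"rx": 0,"ry": 0,"rz": 0,"fingers": 0.4},{"dx": 0,"dy": 0,"dz": 0,"rx": 0,"ry": 0,"rz": 0,"fingers": 1},{"dx": 0,"dy": 0,"dz": 0,"rx": 0,"ry": 0,"rz": 0,"fingers": 1},{"dx": 0,"dy": 0,"dz": 0,"rx": 0,"ry": 0,"rz": 0,"fingers": 1},{"dx": 0,"dy": 0,"dz": 0,"rx": 0,"ry": 0,"rz": 0,"fingers": 1}])

```text
clock: 13.45
tcp_pos: [0.615, 0.0706, 0.1882]
orientation: [0.001, 0.7, 0.714, 0.0]
wrist_force: [-5.4, -2.1, 5.9]
finger_gap: 0.0117
```

Call:
servo_tool(deltas=[{"dx": 0,"dy": 0,"dz": 10,"rx": 0,"ry": 0,"rz": 0,"fingers": 1},{"dx": 0,"dy": 0,"dz": 15,"rx": 0,"ry": 0,"rz": 0,"fingers": 1},{"dx": 0,"dy": 0,"dz": 20,"rx": 0,"ry": 0,"rz": 0,"fingers": 1},{"dx": 0,"dy": 0,"dz": 30,"rx": 0,"ry": 0,"rz": 0,"fingers": 1},{"dx": 0,"dy": 0,"dz": 30,"rx": 0,"ry": 0,"rz": 0,"fingers": 1},{"dx": -10,"dy": -20,"dz": 0,"rx": 0,"ry": 0,"rz": 0.03,"fingers": 1},{"dx": -18,"dy": -38,"dz": 0,"rx": 0,"ry": 0,"rz": 0.03,"fingers": 1},{"dx": -18,"dy": -38,"dz": 0,"rx": 0,"ry": 0,"rz": 0.03,"fingers": 1}])

```text
clock: 14.25
tcp_pos: [0.5697, -0.0254, 0.2928]
orientation: [0.002, 0.666, 0.746, 0.001]
wrist_force: [0.4, -0.8, -0.8]
finger_gap: 0.0113
```

Call:
servo_tool(deltas=[{"dx": -18,"dy": -39,"dz": 0,"rx": 0,"ry": 0,"rz": 0.038,"fingers": 1},{"dx": -18,"dy": -39,"dz": 0,"rx": 0,"ry": 0,"rz": 0,"fingers": 1},{"dx": -18,"dy": -39,"dz": 0,"rx": 0,"ry": 0,"rz": 0,"fingers": 1},{"dx": -18,"dy": -39,"dz": 0,"rx": 0,"ry": 0,"rz": 0,"fingers": 1},{"dx": -18,"dy": -39,"dz": 0,"rx": 0,"ry": 0,"rz": 0,"fingers": 1},{"dx": -18,"dy": -39,"dz": 0,"rx": 0,"ry": 0,"rz": 0,"fingers": 1},{"dx": -18,"dy": -39,"dz": -10,"rx": 0,"ry": 0,"rz": 0,"fingers": 1},{"dx": 0,"dy": 0,"dz": -40,"rx": 0,"ry": 0,"rz": 0,"fingers": 1}])

```text
clock: 15.05
tcp_pos: [0.4443, -0.3051, 0.2461]
orientation: [0.007, 0.655, 0.755, -0.001]
wrist_force: [1.1, -0.0, -1.1]
finger_gap: 0.0115
```

Call:
servo_tool(deltas=[{"dx": 0,"dy": 0,"dz": -45,"rx": 0,"ry": 0,"rz": 0,"fingers": 1},{"dx": 0,"dy": 0,"dz": -40,"rx": 0,"ry": 0,"rz": 0,"fingers": 1},{"dx": 0,"dy": 0,"dz": -15,"rx": 0,"ry": 0,"rz": 0,"fingers": 1},{"dx": 0,"dy": 0,"dz": 0,"rx": 0,"ry": 0,"rz": 0,"fingers": 1},{"dx": 0,"dy": 0,"dz": 0,"rx": 0,"ry": 0,"rz": 0,"fingers": 1}])

```text
clock: 15.55
tcp_pos: [0.444, -0.2987, 0.1423]
orientation: [0.001, 0.653, 0.757, 0.0]
wrist_force: [0.5, 0.3, -1.2]
finger_gap: 0.0113
```

Call:
servo_tool(deltas=[{"dx": 0,"dy": 0,"dz": -10,"rx": 0,"ry": 0,"rz": 0,"fingers": 1},{"dx": 0,"dy": 0,"dz": -4,"rx": 0,"ry": 0,"rz": 0,"fingers": 1},{"dx": 0,"dy": 0,"dz": 0,"rx": 0,"ry": 0,"rz": 0,"fingers": 1},{"dx": 0,"dy": 0,"dz": 0,"rx": 0,"ry": 0,"rz": 0,"fingers": 0.3},{"dx": 0,"dy": 0,"dz": 0,"rx": 0,"ry": 0,"rz": 0,"fingers": -0.2},{"dx": 0,"dy": 0,"dz": 0,"rx": 0,"ry": 0,"rz": 0,"fingers": -0.2},{"dx": 0,"dy": 0,"dz": 0,"rx": 0,"ry": 0,"rz": 0,"fingers": -0.2},{"dx": 0,"dy": 0,"dz": 40,"rx": 0,"ry": 0,"rz": 0,"fingers": -0.2}])

```text
clock: 16.35
tcp_pos: [0.4406, -0.2957, 0.1628]
orientation: [-0.005, 0.653, 0.757, 0.0]
wrist_force: [0.9, 0.2, 0.8]
finger_gap: 0.0514
```

Call:
servo_tool(deltas=[{"dx": 0,"dy": 0,"dz": 50,"rx": 0,"ry": 0,"rz": 0,"fingers": -0.2},{"dx": 0,"dy": 0,"dz": 50,"rx": 0,"ry": 0,"rz": 0,"fingers": -0.2},{"dx": -10,"dy": 0,"dz": 10,"rx": 0,"ry": 0,"rz": 0,"fingers": -0.2},{"dx": 0,"dy": 0,"dz": 0,"rx": 0,"ry": 0,"rz": 0,"fingers": -0.2}])

```text
clock: 16.75
tcp_pos: [0.4334, -0.2987, 0.2795]
orientation: [0.002, 0.653, 0.757, -0.0]
wrist_force: [-0.5, 0.0, -0.3]
finger_gap: 0.0515
```

```bash
cat > wells.py <<'E'
from h import *
C=[read_camera(n) for n in("scene","top")]
W=crect(0,0,58,52,95)+crect(0,76,58,52,95)+crect(0,-76,58,52,95)
for n,w in(("wells",W),("wells+hood",W+rect(65,95,-170,170,110))):
    for l,cs in(("both",C),("scene",C[:1]),("top",C[1:])):
        q,s=fit(w,[.6153,-.0038,.019],cs,(.004,.004,.02)); print(n,l,q.round(4))
q=[.6153,-.0038,.019]
draw(C[0],[(W,q)],4,(95,190,285,310),"/tmp/a.png"); draw(C[1],[(W,q)],4,(250,125,440,250),"pics/t4.png"); 
E
python3 wells.py; python3 blk.py .5776,.2608,.07 .6228,-.311,-.255; python3 -c "
from h import *
import cv2,numpy as np
a=cv2.imread('/tmp/a.png');b=cv2.imread('pics/t4.png'); cv2.imwrite('pics/c4.png',cv2.resize(np.vstack([a,b[:,:a.shape[1]]]),None,fx=.6,fy=.6,interpolation=cv2.INTER_AREA))"
```

```text
wells both [ 0.5847 -0.0058  0.0315]
wells scene [ 0.5867 -0.0056  0.0253]
wells top [ 0.6156 -0.0036  0.025 ]
wells+hood both [ 0.5081 -0.0111  0.2208]
wells+hood scene [ 0.5869 -0.0058  0.0235]
wells+hood top [ 0.6152 -0.0035  0.0262]
both [0.5776 0.2608 0.0776] 55.19
scene [0.5772 0.2603 0.1461] 30.59
top [0.578  0.2619 0.0341] 21.14
z [5.776e-01 2.608e-01 7.690e-02 3.000e-04]
both [ 0.6228 -0.3109 -0.2545] 54.06
scene [ 0.6215 -0.312  -0.3237] 30.09
top [ 0.6236 -0.3102 -0.2106] 15.91
z [ 0.6232 -0.3111 -0.2545  0.0012]
```

View pics/c4.png

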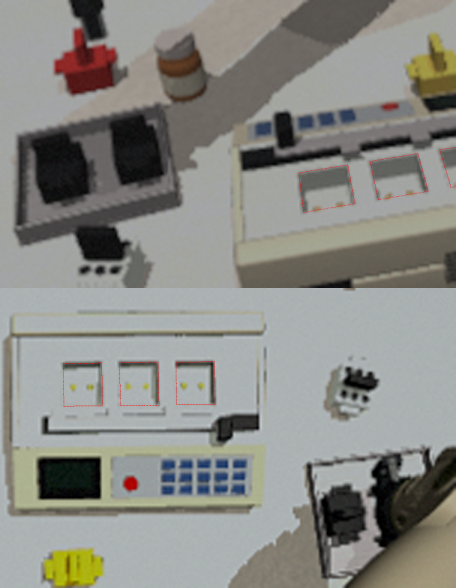

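Call:
servo_tool(deltas=[{"dx": 38,"dy": -3,"dz": 0,"rx": 0,"ry": 0,"rz": -0.135,"fingers": -0.2},{"dx": 38,"dy": -3,"dz": 0,"rx": 0,"ry": 0,"rz": -0.135,"fingers": -0.2},{"dx": 38,"dy": -3,"dz": 0,"rx": 0,"ry": 0,"rz": -0.135,"fingers": -0.2},{"dx": 38,"dy": -3,"dz": 0,"rx": 0,"ry": 0,"rz": 0,"fingers": -0.2},{"dx": 37,"dy": 0,"dz": -30,"rx": 0,"ry": 0,"rz": 0,"fingers": -0.2},{"dx": 0,"dy": 0,"dz": -40,"rx": 0,"ry": 0,"rz": 0,"fingers": -0.2},{"dx": 0,"dy": 0,"dz": 0,"rx": 0,"ry": 0,"rz": 0,"fingers": -0.2},{"dx": 0,"dy": 0,"dz": 0,"rx": 0,"ry": 0,"rz": 0,"fingers": -0.2}])

```text
clock: 17.75
tcp_pos: [0.6209, -0.3091, 0.2045]
orientation: [-0.003, 0.792, 0.611, -0.001]
wrist_force: [-0.5, 1.0, -0.3]
finger_gap: 0.0512
```

Call:
servo_tool(deltas=[{"dx": 2,"dy": -2,"dz": -40,"rx": 0,"ry": 0,"rz": 0,"fingers": -0.2},{"dx": 0,"dy": 0,"dz": -35,"rx": 0,"ry": 0,"rz": 0,"fingers": -0.2},{"dx": 0,"dy": 0,"dz": 0,"rx": 0,"ry": 0,"rz": 0,"fingers": -0.2},{"dx": 0,"dy": 0,"dz": 0,"rx": 0,"ry": 0,"rz": 0,"fingers": 0.4},{"dx": 0,"dy": 0,"dz": 0,"rx": 0,"ry": 0,"rz": 0,"fingers": 1},{"dx": 0,"dy": 0,"dz": 0,"rx": 0,"ry": 0,"rz": 0,"fingers": 1},{"dx": 0,"dy": 0,"dz": 0,"rx": 0,"ry": 0,"rz": 0,"fingers": 1},{"dx": 0,"dy": 0,"dz": 0,"rx": 0,"ry": 0,"rz": 0,"fingers": 1}], newtons=45)

```text
clock: 18.55
tcp_pos: [0.6252, -0.3129, 0.1352]
orientation: [0.002, 0.792, 0.611, 0.001]
wrist_force: [-1.4, -0.6, 7.0]
finger_gap: 0.0111
```

Call:
servo_tool(deltas=[{"dx": 0,"dy": 0,"dz": 0,"rx": 0,"ry": 0,"rz": 0,"fingers": 1}])

```text
clock: 18.65
tcp_pos: [0.6252, -0.3129, 0.1352]
orientation: [0.002, 0.792, 0.611, 0.001]
wrist_force: [-1.8, -0.9, 6.9]
finger_gap: 0.0116
```

Call:
servo_tool(deltas=[{"dx": 0,"dy": 0,"dz": 20,"rx": 0,"ry": 0,"rz": 0,"fingers": 1},{"dx": 0,"dy": 0,"dz": 35,"rx": 0,"ry": 0,"rz": 0,"fingers": 1},{"dx": 0,"dy": 0,"dz": 40,"rx": 0,"ry": 0,"rz": 0,"fingers": 1},{"dx": 0,"dy": 0,"dz": 40,"rx": 0,"ry": 0,"rz": 0,"fingers": 1},{"dx": 0,"dy": 0,"dz": 30,"rx": 0,"ry": 0,"rz": 0.07,"fingers": 1},{"dx": -1,"dy": 25,"dz": 0,"rx": 0,"ry": 0,"rz": 0.07,"fingers": 1},{"dx": -1,"dy": 35,"dz": 0,"rx": 0,"ry": 0,"rz": 0.07,"fingers": 1},{"dx": -1,"dy": 35,"dz": 0,"rx": 0,"ry": 0,"rz": 0.064,"fingers": 1}])

```text
clock: 19.45
tcp_pos: [0.6209, -0.2164, 0.2975]
orientation: [0.0, 0.701, 0.714, 0.0]
wrist_force: [-0.1, 0.2, -2.5]
finger_gap: 0.0112
```

Call:
servo_tool(deltas=[{"dx": -1,"dy": 35,"dz": 0,"rx": 0,"ry": 0,"rz": 0,"fingers": 1},{"dx": -1,"dy": 35,"dz": 0,"rx": 0,"ry": 0,"rz": 0,"fingers": 1},{"dx": -1,"dy": 35,"dz": 0,"rx": 0,"ry": 0,"rz": 0,"fingers": 1},{"dx": -2,"dy": 30,"dz": 0,"rx": 0,"ry": 0,"rz": 0,"fingers": 1},{"dx": 0,"dy": 0,"dz": 0,"rx": 0,"ry": 0,"rz": 0,"fingers": 1},{"dx": 0,"dy": 0,"dz": 0,"rx": 0,"ry": 0,"rz": 0,"fingers": 1},{"dx": 0,"dy": 0,"dz": 0,"rx": 0,"ry": 0,"rz": 0,"fingers": 1}])

```text
clock: 20.15
tcp_pos: [0.6163, -0.0825, 0.2972]
orientation: [0.0, 0.701, 0.713, -0.0]
wrist_force: [-0.4, 0.2, -3.8]
finger_gap: 0.0111
```

Call:
servo_tool(deltas=[{"dx": 0,"dy": 1.5,"dz": -30,"rx": 0,"ry": 0,"rz": 0,"fingers": 1},{"dx": 0,"dy": 0,"dz": -28,"rx": 0,"ry": 0,"rz": 0,"fingers": 1},{"dx": 0,"dy": 0,"dz": 0,"rx": 0,"ry": 0,"rz": 0,"fingers": 1},{"dx": 0,"dy": 0,"dz": -4,"rx": 0,"ry": 0,"rz": 0,"fingers": 1},{"dx": 0,"dy": 0,"dz": -4,"rx": 0,"ry": 0,"rz": 0,"fingers": 1},{"dx": 0,"dy": 0,"dz": -3,"rx": 0,"ry": 0,"rz": 0,"fingers": 1},{"dx": 0,"dy": 0,"dz": 0,"rx": 0,"ry": 0,"rz": 0,"fingers": 1}])

```text
clock: 20.85
tcp_pos: [0.6164, -0.0806, 0.2284]
orientation: [0.0, 0.701, 0.713, 0.0]
wrist_force: [0.1, -0.2, -3.0]
finger_gap: 0.0111
```

Call:
servo_tool(deltas=[{"dx": 0,"dy": 0,"dz": -3,"rx": 0,"ry": 0,"rz": 0,"fingers": 1},{"dx": 0,"dy": 0,"dz": -3,"rx": 0,"ry": 0,"rz": 0,"fingers": 1},{"dx": 0,"dy": 0,"dz": 0,"rx": 0,"ry": 0,"rz": 0,"fingers": 1}])

```text
clock: 21.15
tcp_pos: [0.616, -0.0803, 0.2215]
orientation: [-0.0, 0.701, 0.713, -0.0]
wrist_force: [0.5, 0.3, -3.3]
finger_gap: 0.0109
```

Call:
servo_tool(deltas=[{"dx": 0,"dy": 0,"dz": -4,"rx": 0,"ry": 0,"rz": 0,"fingers": 1},{"dx": 0,"dy": 0,"dz": 0,"rx": 0,"ry": 0,"rz": 0,"fingers": 1}])

```text
clock: 21.35
tcp_pos: [0.6159, -0.0803, 0.2173]
orientation: [-0.0, 0.701, 0.713, -0.0]
wrist_force: [-0.1, -0.4, -3.1]
finger_gap: 0.0113
```

Call:
servo_tool(deltas=[{"dx": 0,"dy": 0,"dz": -5,"rx": 0,"ry": 0,"rz": 0,"fingers": 1},{"dx": 0,"dy": 0,"dz": -5,"rx": 0,"ry": 0,"rz": 0,"fingers": 1},{"dx": 0,"dy": 0,"dz": -4,"rx": 0,"ry": 0,"rz": 0,"fingers": 1},{"dx": 0,"dy": 0,"dz": 0,"rx": 0,"ry": 0,"rz": 0,"fingers": 1}])

```text
clock: 21.75
tcp_pos: [0.6159, -0.0804, 0.203]
orientation: [-0.0, 0.701, 0.713, -0.0]
wrist_force: [0.2, 0.2, -3.2]
finger_gap: 0.011
```

Call:
servo_tool(deltas=[{"dx": 0,"dy": 0,"dz": -3,"rx": 0,"ry": 0,"rz": 0,"fingers": 1},{"dx": 0,"dy": 0,"dz": -2,"rx": 0,"ry": 0,"rz": 0,"fingers": 1},{"dx": 0,"dy": 0,"dz": 0,"rx": 0,"ry": 0,"rz": 0,"fingers": 1},{"dx": 0,"dy": 0,"dz": 0,"rx": 0,"ry": 0,"rz": 0,"fingers": 1}])

```text
clock: 22.15
tcp_pos: [0.6163, -0.0806, 0.2001]
orientation: [0.001, 0.701, 0.713, 0.0]
wrist_force: [-2.5, -0.3, 5.8]
finger_gap: 0.011
```

Call:
servo_tool(deltas=[{"dx": 0,"dy": 0,"dz": -2,"rx": 0,"ry": 0,"rz": 0,"fingers": 1},{"dx": 0,"dy": 0,"dz": 0,"rx": 0,"ry": 0,"rz": 0,"fingers": 1},{"dx": 0,"dy": 0,"dz": 1,"rx": 0,"ry": 0,"rz": 0,"fingers": 0.3},{"dx": 0,"dy": 0,"dz": 0,"rx": 0,"ry": 0,"rz": 0,"fingers": -0.2},{"dx": 0,"dy": 0,"dz": 0,"rx": 0,"ry": 0,"rz": 0,"fingers": -0.2},{"dx": 0,"dy": 0,"dz": 0,"rx": 0,"ry": 0,"rz": 0,"fingers": -0.2},{"dx": 0,"dy": 0,"dz": 30,"rx": 0,"ry": 0,"rz": 0,"fingers": -0.2},{"dx": 0,"dy": 0,"dz": 40,"rx": 0,"ry": 0,"rz": 0,"fingers": -0.2}])

```text
clock: 22.95
tcp_pos: [0.6148, -0.0801, 0.2656]
orientation: [-0.003, 0.701, 0.713, -0.002]
wrist_force: [1.4, -0.1, 0.2]
finger_gap: 0.0509
```

```bash
python3 blk.py .5776,.2608,.07; python3 -c "
from h import *
for n in ('scene','top'):
    read_camera(n); print([(round(d['confidence'],2),[int(v) for v in d['extent']]) for d in cut_out('block1',n)])
print(env.get_state()['tcp_pos'])"
```

```text
both [0.5775 0.2609 0.0756] 54.09
scene [0.5771 0.2604 0.1189] 30.19
top [0.5779 0.2618 0.0312] 20.39
z [5.776e-01 2.608e-01 7.780e-02 3.000e-04]
[(0.55, [338, 237, 369, 271]), (0.55, [221, 247, 243, 280])]
[(0.65, [221, 165, 237, 186]), (0.58, [321, 154, 330, 171])]
[ 0.61568975 -0.08035351  0.26668012]
```

Call:
servo_tool(deltas=[{"dx": -4,"dy": 38,"dz": 5,"rx": 0,"ry": 0,"rz": 0.05,"fingers": -0.2},{"dx": -4,"dy": 38,"dz": 0,"rx": 0,"ry": 0,"rz": 0,"fingers": -0.2},{"dx": -4,"dy": 38,"dz": 0,"rx": 0,"ry": 0,"rz": 0,"fingers": -0.2},{"dx": -4,"dy": 38,"dz": 0,"rx": 0,"ry": 0,"rz": 0,"fingers": -0.2},{"dx": -4,"dy": 38,"dz": 0,"rx": 0,"ry": 0,"rz": 0,"fingers": -0.2},{"dx": -4,"dy": 38,"dz": 0,"rx": 0,"ry": 0,"rz": 0,"fingers": -0.2},{"dx": -4,"dy": 38,"dz": 0,"rx": 0,"ry": 0,"rz": 0,"fingers": -0.2},{"dx": -5,"dy": 38,"dz": 0,"rx": 0,"ry": 0,"rz": 0,"fingers": -0.2}])

```text
clock: 24.05
tcp_pos: [0.5822, 0.2249, 0.271]
orientation: [-0.001, 0.683, 0.73, -0.001]
wrist_force: [1.4, -0.6, -0.5]
finger_gap: 0.051
```

Call:
servo_tool(deltas=[{"dx": -5,"dy": 38,"dz": -30,"rx": 0,"ry": 0,"rz": 0,"fingers": -0.2},{"dx": 0,"dy": 0,"dz": -40,"rx": 0,"ry": 0,"rz": 0,"fingers": -0.2},{"dx": 0,"dy": 0,"dz": 0,"rx": 0,"ry": 0,"rz": 0,"fingers": -0.2},{"dx": 0,"dy": 0,"dz": 0,"rx": 0,"ry": 0,"rz": 0,"fingers": -0.2},{"dx": 0,"dy": 0,"dz": 0,"rx": 0,"ry": 0,"rz": 0,"fingers": -0.2}])

```text
clock: 24.55
tcp_pos: [0.5791, 0.2609, 0.2044]
orientation: [0.001, 0.683, 0.73, 0.001]
wrist_force: [0.9, 0.1, 0.3]
finger_gap: 0.0515
```

```bash
python3 -c "
from h import *
C=[read_camera(n) for n in('scene','top')]; T=[]
for c in C:
    u=proj(c,np.array([[.5776,.261,.06]]))[0].astype(int); draw(c,[(BLOCK,[.5776,.261,.07])],8,(u[0]-25,u[1]-28,u[0]+25,u[1]+20),'/tmp/t.png'); T.append(cv2.imread('/tmp/t.png'))
cv2.imwrite('pics/b5.png',np.hstack(T))"
```

```text
(no output)
```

View pics/b5.png

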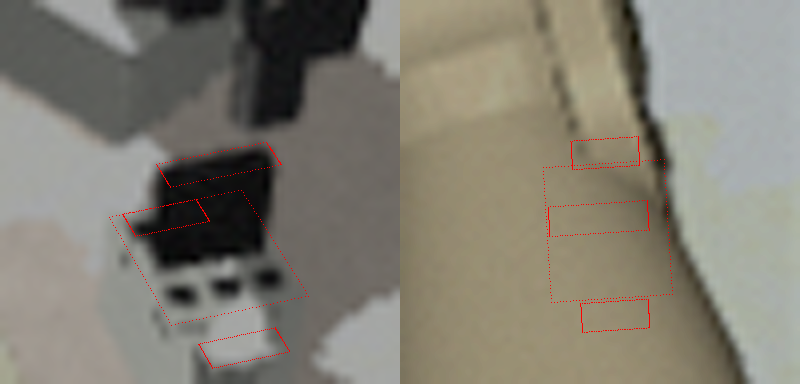

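The block hasn't moved, and the gripper is above its fin (scene tile 215,200). Descending to grasp.

Call:
servo_tool(deltas=[{"dx": -1,"dy": 0,"dz": -40,"rx": 0,"ry": 0,"rz": 0,"fingers": -0.2},{"dx": 0,"dy": 0,"dz": -34,"rx": 0,"ry": 0,"rz": 0,"fingers": -0.2},{"dx": 0,"dy": 0,"dz": 0,"rx": 0,"ry": 0,"rz": 0,"fingers": -0.2},{"dx": 0,"dy": 0,"dz": 0,"rx": 0,"ry": 0,"rz": 0,"fingers": 0.4},{"dx": 0,"dy": 0,"dz": 0,"rx": 0,"ry": 0,"rz": 0,"fingers": 1},{"dx": 0,"dy": 0,"dz": 0,"rx": 0,"ry": 0,"rz": 0,"fingers": 1},{"dx": 0,"dy": 0,"dz": 0,"rx": 0,"ry": 0,"rz": 0,"fingers": 1},{"dx": 0,"dy": 0,"dz": 0,"rx": 0,"ry": 0,"rz": 0,"fingers": 1}])

```text
clock: 25.45
tcp_pos: [0.5785, 0.262, 0.1314]
orientation: [0.001, 0.683, 0.73, 0.002]
wrist_force: [-0.1, 0.6, 6.1]
finger_gap: 0.0115
```

Call:
servo_tool(deltas=[{"dx": 0,"dy": 0,"dz": 0,"rx": 0,"ry": 0,"rz": 0,"fingers": 1}])

```text
clock: 25.55
tcp_pos: [0.5785, 0.2619, 0.1314]
orientation: [0.001, 0.683, 0.73, 0.002]
wrist_force: [0.1, 0.4, 7.0]
finger_gap: 0.0114
```

Call:
servo_tool(deltas=[{"dx": 0,"dy": 0,"dz": 20,"rx": 0,"ry": 0,"rz": 0,"fingers": 1},{"dx": 0,"dy": 0,"dz": 35,"rx": 0,"ry": 0,"rz": 0,"fingers": 1},{"dx": 0,"dy": 0,"dz": 40,"rx": 0,"ry": 0,"rz": 0,"fingers": 1},{"dx": 0,"dy": 0,"dz": 40,"rx": 0,"ry": 0,"rz": 0,"fingers": 1},{"dx": 0,"dy": 0,"dz": 30,"rx": 0,"ry": 0,"rz": -0.05,"fingers": 1},{"dx": 6,"dy": -28,"dz": 0,"rx": 0,"ry": 0,"rz": 0,"fingers": 1},{"dx": 6,"dy": -32,"dz": 0,"rx": 0,"ry": 0,"rz": 0,"fingers": 1},{"dx": 6,"dy": -32,"dz": 0,"rx": 0,"ry": 0,"rz": 0,"fingers": 1}])

```text
clock: 26.35
tcp_pos: [0.5951, 0.169, 0.2945]
orientation: [0.0, 0.701, 0.714, 0.0]
wrist_force: [-0.2, -0.6, -3.4]
finger_gap: 0.0115
```

Call:
servo_tool(deltas=[{"dx": 6,"dy": -32,"dz": 0,"rx": 0,"ry": 0,"rz": 0,"fingers": 1},{"dx": 6,"dy": -32,"dz": 0,"rx": 0,"ry": 0,"rz": 0,"fingers": 1},{"dx": 6,"dy": -32,"dz": 0,"rx": 0,"ry": 0,"rz": 0,"fingers": 1},{"dx": 0,"dy": 0,"dz": 0,"rx": 0,"ry": 0,"rz": 0,"fingers": 1},{"dx": 0,"dy": 0,"dz": 0,"rx": 0,"ry": 0,"rz": 0,"fingers": 1},{"dx": 0,"dy": 0,"dz": 0,"rx": 0,"ry": 0,"rz": 0,"fingers": 1}])

```text
clock: 26.95
tcp_pos: [0.6129, 0.0741, 0.294]
orientation: [-0.0, 0.701, 0.713, 0.0]
wrist_force: [-0.3, 0.2, -2.7]
finger_gap: 0.0111
```

Call:
servo_tool(deltas=[{"dx": 1,"dy": -0.5,"dz": -32,"rx": 0,"ry": 0,"rz": 0,"fingers": 1},{"dx": 0,"dy": 0,"dz": -30,"rx": 0,"ry": 0,"rz": 0,"fingers": 1},{"dx": 0,"dy": 0,"dz": 0,"rx": 0,"ry": 0,"rz": 0,"fingers": 1},{"dx": 0,"dy": 0,"dz": -4,"rx": 0,"ry": 0,"rz": 0,"fingers": 1},{"dx": 0,"dy": 0,"dz": -3,"rx": 0,"ry": 0,"rz": 0,"fingers": 1},{"dx": 0,"dy": 0,"dz": 0,"rx": 0,"ry": 0,"rz": 0,"fingers": 1}])

```text
clock: 27.55
tcp_pos: [0.6147, 0.0734, 0.2261]
orientation: [0.001, 0.701, 0.713, 0.001]
wrist_force: [0.1, 0.2, -4.3]
finger_gap: 0.011
```

Call:
servo_tool(deltas=[{"dx": 0,"dy": 0,"dz": -3,"rx": 0,"ry": 0,"rz": 0,"fingers": 1},{"dx": 0,"dy": 0,"dz": 0,"rx": 0,"ry": 0,"rz": 0,"fingers": 1}])

```text
clock: 27.75
tcp_pos: [0.6148, 0.0731, 0.2234]
orientation: [0.001, 0.701, 0.713, 0.001]
wrist_force: [-0.1, -0.4, 1.5]
finger_gap: 0.0113
```

Call:
servo_tool(deltas=[{"dx": 0,"dy": 0,"dz": -4,"rx": 0,"ry": 0,"rz": 0,"fingers": 1},{"dx": 0,"dy": 0,"dz": 0,"rx": 0,"ry": 0,"rz": 0,"fingers": 1}])

```text
clock: 27.95
tcp_pos: [0.6139, 0.073, 0.2176]
orientation: [-0.0, 0.701, 0.713, -0.0]
wrist_force: [-0.4, 0.2, -2.5]
finger_gap: 0.0115
```

In the well with little contact. Going on to the floor.

Call:
servo_tool(deltas=[{"dx": 0,"dy": 0,"dz": -5,"rx": 0,"ry": 0,"rz": 0,"fingers": 1},{"dx": 0,"dy": 0,"dz": -5,"rx": 0,"ry": 0,"rz": 0,"fingers": 1},{"dx": 0,"dy": 0,"dz": -5,"rx": 0,"ry": 0,"rz": 0,"fingers": 1},{"dx": 0,"dy": 0,"dz": 0,"rx": 0,"ry": 0,"rz": 0,"fingers": 1}])

```text
clock: 28.35
tcp_pos: [0.6135, 0.073, 0.2014]
orientation: [-0.001, 0.701, 0.713, -0.001]
wrist_force: [1.0, -0.1, -2.7]
finger_gap: 0.0114
```

Call:
servo_tool(deltas=[{"dx": 0,"dy": 0,"dz": -5,"rx": 0,"ry": 0,"rz": 0,"fingers": 1},{"dx": 0,"dy": 0,"dz": -3,"rx": 0,"ry": 0,"rz": 0,"fingers": 1},{"dx": 0,"dy": 0,"dz": 0,"rx": 0,"ry": 0,"rz": 0,"fingers": 1},{"dx": 0,"dy": 0,"dz": 0,"rx": 0,"ry": 0,"rz": 0,"fingers": 1}])

```text
clock: 28.75
tcp_pos: [0.6143, 0.073, 0.1965]
orientation: [0.001, 0.701, 0.713, 0.001]
wrist_force: [-2.9, -0.5, 7.2]
finger_gap: 0.0117
```

Call:
servo_tool(deltas=[{"dx": 0,"dy": 0,"dz": 0,"rx": 0,"ry": 0,"rz": 0,"fingers": 0.3},{"dx": 0,"dy": 0,"dz": 0,"rx": 0,"ry": 0,"rz": 0,"fingers": -0.2},{"dx": 0,"dy": 0,"dz": 0,"rx": 0,"ry": 0,"rz": 0,"fingers": -0.2},{"dx": 0,"dy": 0,"dz": 0,"rx": 0,"ry": 0,"rz": 0,"fingers": -0.2},{"dx": 0,"dy": 0,"dz": 30,"rx": 0,"ry": 0,"rz": 0,"fingers": -0.2},{"dx": 0,"dy": 0,"dz": 45,"rx": 0,"ry": 0,"rz": 0,"fingers": -0.2},{"dx": -6,"dy": -17,"dz": 0,"rx": 0,"ry": 0,"rz": -0.143,"fingers": -0.2},{"dx": -6,"dy": -17,"dz": 0,"rx": 0,"ry": 0,"rz": -0.143,"fingers": -0.2}])

```text
clock: 29.55
tcp_pos: [0.6031, 0.039, 0.2718]
orientation: [0.001, 0.797, 0.604, 0.002]
wrist_force: [-0.3, 0.0, -0.3]
finger_gap: 0.0513
```

Call:
servo_tool(deltas=[{"dx": -6,"dy": -17,"dz": 0,"rx": 0,"ry": 0,"rz": -0.143,"fingers": -0.2},{"dx": -6,"dy": -17,"dz": 0,"rx": 0,"ry": 0,"rz": -0.143,"fingers": -0.2},{"dx": -6,"dy": -17,"dz": 0,"rx": 0,"ry": 0,"rz": -0.143,"fingers": -0.2},{"dx": -6,"dy": -17,"dz": 0,"rx": 0,"ry": 0,"rz": -0.143,"fingers": -0.2},{"dx": -6,"dy": -17,"dz": 0,"rx": 0,"ry": 0,"rz": -0.143,"fingers": -0.2},{"dx": -6,"dy": -17,"dz": 0,"rx": 0,"ry": 0,"rz": -0.143,"fingers": -0.2},{"dx": -6,"dy": -17,"dz": 0,"rx": 0,"ry": 0,"rz": -0.143,"fingers": -0.2},{"dx": -6,"dy": -17,"dz": 0,"rx": 0,"ry": 0,"rz": -0.143,"fingers": -0.2}])

```text
clock: 30.35
tcp_pos: [0.5539, -0.0976, 0.2698]
orientation: [0.0, 0.997, 0.076, -0.0]
wrist_force: [0.5, -0.2, -0.2]
finger_gap: 0.0513
```

Call:
servo_tool(deltas=[{"dx": 0,"dy": -17,"dz": 0,"rx": 0,"ry": 0,"rz": -0.141,"fingers": -0.2},{"dx": 0,"dy": 0,"dz": 0,"rx": 0,"ry": 0,"rz": 0,"fingers": -0.2},{"dx": 0,"dy": 0,"dz": 0,"rx": 0,"ry": 0,"rz": 0,"fingers": -0.2},{"dx": 0,"dy": 0,"dz": 0,"rx": 0,"ry": 0,"rz": 0,"fingers": -0.2}])

```text
clock: 30.75
tcp_pos: [0.5542, -0.1134, 0.2698]
orientation: [-0.0, 1.0, 0.01, -0.0]
wrist_force: [-1.2, 0.7, 0.0]
finger_gap: 0.0511
```

```bash
python3 -c "
from h import *
a=read_camera('scene'); b=read_camera('top')
for n in('scene','top'): print([(round(d['confidence'],2),[int(v) for v in d['extent']]) for d in cut_out('block1',n)])
b['img']=np.clip(b['img'].astype(float)*1.4,0,255).astype(np.uint8)
draw(a,[],1.43,(0,0,560,420),'pics/s6.png'); draw(b,[],1.43,(0,0,560,420),'pics/t6.png')"
```

```text
[(0.96, [275, 236, 304, 270]), (0.83, [220, 247, 242, 278])]
[(0.84, [320, 150, 339, 171]), (0.71, [279, 152, 293, 175])]
```

View pics/s6.png

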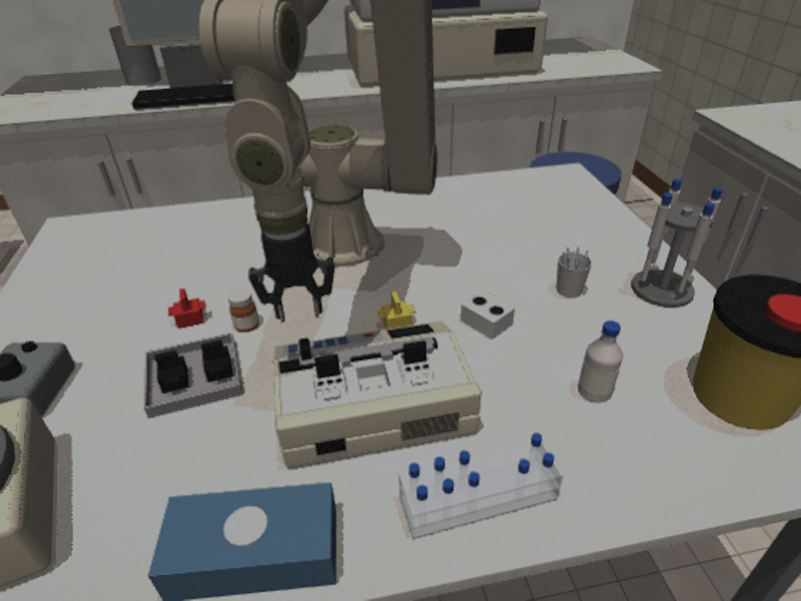

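View pics/t6.png

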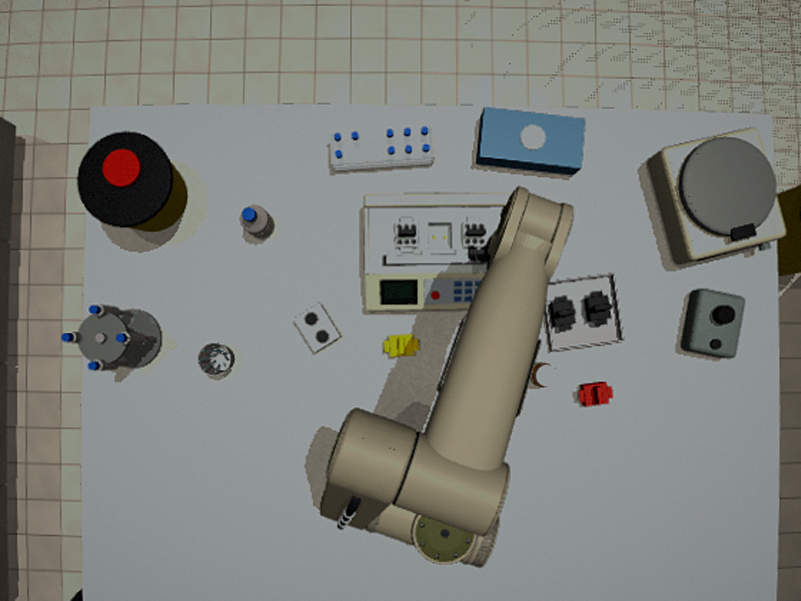

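Two eared blocks are seated (scene 328,370 and 417,360), both plugs are in the tray (170,370 and 217,360), and no third block shows anywhere. Next is closing the lock.

Call:
servo_tool(deltas=[{"dx": 0,"dy": 0,"dz": -40,"rx": 0,"ry": 0,"rz": 0,"fingers": -0.2},{"dx": 0,"dy": 0,"dz": -40,"rx": 0,"ry": 0,"rz": 0,"fingers": -0.2},{"dx": 0,"dy": 0,"dz": 0,"rx": 0,"ry": 0,"rz": 0,"fingers": -0.2},{"dx": 0,"dy": 0,"dz": 0,"rx": 0,"ry": 0,"rz": 0,"fingers": 0.4},{"dx": 0,"dy": 0,"dz": 0,"rx": 0,"ry": 0,"rz": 0,"fingers": 1},{"dx": 0,"dy": 0,"dz": 0,"rx": 0,"ry": 0,"rz": 0,"fingers": 1},{"dx": 0,"dy": 0,"dz": 0,"rx": 0,"ry": 0,"rz": 0,"fingers": 1},{"dx": 0,"dy": 0,"dz": 0,"rx": 0,"ry": 0,"rz": 0,"fingers": 1}], newtons=35)

```text
clock: 31.75
tcp_pos: [0.5555, -0.1143, 0.1924]
orientation: [0.001, 1.0, 0.009, 0.002]
wrist_force: [-0.2, 1.9, 6.0]
finger_gap: 0.0173
```

Call:
servo_tool(deltas=[{"dx": 0,"dy": -5,"dz": 0,"rx": 0,"ry": 0,"rz": 0,"fingers": 1},{"dx": 0,"dy": -5,"dz": 0,"rx": 0,"ry": 0,"rz": 0,"fingers": 1},{"dx": 0,"dy": -5,"dz": 0,"rx": 0,"ry": 0,"rz": 0,"fingers": 1},{"dx": 0,"dy": 0,"dz": 0,"rx": 0,"ry": 0,"rz": 0,"fingers": 1}])

```text
clock: 32.15
tcp_pos: [0.5557, -0.1293, 0.1924]
orientation: [0.0, 1.0, 0.009, 0.002]
wrist_force: [0.7, 2.4, 6.1]
finger_gap: 0.0171
```

Call:
servo_tool(deltas=[{"dx": 0,"dy": -5,"dz": 0,"rx": 0,"ry": 0,"rz": 0,"fingers": 1},{"dx": 0,"dy": -4,"dz": 0,"rx": 0,"ry": 0,"rz": 0,"fingers": 1},{"dx": 0,"dy": -4,"dz": 0,"rx": 0,"ry": 0,"rz": 0,"fingers": 1},{"dx": 0,"dy": 0,"dz": 0,"rx": 0,"ry": 0,"rz": 0,"fingers": 1}])

```text
clock: 32.55
tcp_pos: [0.5559, -0.1422, 0.1924]
orientation: [0.0, 1.0, 0.009, 0.003]
wrist_force: [2.2, 2.5, 5.2]
finger_gap: 0.0173
```

Call:
servo_tool(deltas=[{"dx": 0,"dy": -2,"dz": 0,"rx": 0,"ry": 0,"rz": 0,"fingers": 1},{"dx": 0,"dy": -2,"dz": 0,"rx": 0,"ry": 0,"rz": 0,"fingers": 1},{"dx": 0,"dy": 0,"dz": 0,"rx": 0,"ry": 0,"rz": 0,"fingers": 1},{"dx": 0,"dy": 0,"dz": 0,"rx": 0,"ry": 0,"rz": 0,"fingers": 1}])

```text
clock: 32.95
tcp_pos: [0.556, -0.1459, 0.1924]
orientation: [0.0, 1.0, 0.009, 0.003]
wrist_force: [1.4, 3.6, 4.7]
finger_gap: 0.0177
```

Call:
servo_tool(deltas=[{"dx": 0,"dy": -2,"dz": 0,"rx": 0,"ry": 0,"rz": 0,"fingers": 1},{"dx": 0,"dy": -2,"dz": 0,"rx": 0,"ry": 0,"rz": 0,"fingers": 1},{"dx": 0,"dy": 0,"dz": 0,"rx": 0,"ry": 0,"rz": 0,"fingers": 1},{"dx": 0,"dy": 0,"dz": 0,"rx": 0,"ry": 0,"rz": 0,"fingers": 1}])

```text
clock: 33.35
tcp_pos: [0.5559, -0.1468, 0.1924]
orientation: [-0.003, 1.0, 0.01, 0.003]
wrist_force: [2.7, 14.6, 7.1]
finger_gap: 0.017
```

Call:
servo_tool(deltas=[{"dx": 0,"dy": -2,"dz": 0,"rx": 0,"ry": 0,"rz": 0,"fingers": 1},{"dx": 0,"dy": 0,"dz": 0,"rx": 0,"ry": 0,"rz": 0,"fingers": 1},{"dx": 0,"dy": 0,"dz": 0,"rx": 0,"ry": 0,"rz": 0,"fingers": 1}])

```text
clock: 33.65
tcp_pos: [0.5559, -0.1471, 0.1924]
orientation: [-0.005, 1.0, 0.011, 0.003]
wrist_force: [3.9, 21.3, 8.5]
finger_gap: 0.0167
```

Call:
servo_tool(deltas=[{"dx": 0,"dy": 3,"dz": 0,"rx": 0,"ry": 0,"rz": 0,"fingers": 1},{"dx": 0,"dy": 1,"dz": 0,"rx": 0,"ry": 0,"rz": 0,"fingers": 0},{"dx": 0,"dy": 0,"dz": 0,"rx": 0,"ry": 0,"rz": 0,"fingers": -0.2},{"dx": 0,"dy": 0,"dz": 0,"rx": 0,"ry": 0,"rz": 0,"fingers": -0.2},{"dx": 0,"dy": 0,"dz": 0,"rx": 0,"ry": 0,"rz": 0,"fingers": -0.2},{"dx": 0,"dy": 0,"dz": 30,"rx": 0,"ry": 0,"rz": 0,"fingers": -0.2},{"dx": 0,"dy": 0,"dz": 45,"rx": 0,"ry": 0,"rz": 0,"fingers": -0.2},{"dx": -10,"dy": 0,"dz": 40,"rx": 0,"ry": 0,"rz": 0,"fingers": -0.2}])

```text
clock: 34.45
tcp_pos: [0.5444, -0.1484, 0.3059]
orientation: [0.0, 1.0, 0.008, -0.0]
wrist_force: [0.0, -0.8, -0.5]
finger_gap: 0.0511
```

Call:
servo_tool(deltas=[{"dx": -35,"dy": -35,"dz": 0,"rx": 0,"ry": 0,"rz": 0,"fingers": -0.2},{"dx": -35,"dy": -35,"dz": 0,"rx": 0,"ry": 0,"rz": 0,"fingers": -0.2},{"dx": -35,"dy": -35,"dz": 0,"rx": 0,"ry": 0,"rz": 0,"fingers": -0.2},{"dx": -30,"dy": -35,"dz": 0,"rx": 0,"ry": 0,"rz": 0,"fingers": -0.2},{"dx": 0,"dy": 0,"dz": 0,"rx": 0,"ry": 0,"rz": 0,"fingers": -0.2},{"dx": 0,"dy": 0,"dz": 0,"rx": 0,"ry": 0,"rz": 0,"fingers": -0.2}])

```text
clock: 35.05
tcp_pos: [0.4083, -0.289, 0.3049]
orientation: [-0.0, 1.0, 0.007, 0.0]
wrist_force: [-0.4, 0.1, -0.0]
finger_gap: 0.0513
```

```bash
python3 -c "
from h import *
C=[read_camera(n) for n in('scene','top')]; T=[]
q=[.6153,-.0038,.019]
W=[(a*np.array(1.),b*np.array(1.)) for a,b in [(np.array(x),np.array(y)) for x,y in BLOCK]]
B=[(a+[0,s,65],b+[0,s,65]) for s in(-76,76) for a,b in W]+crect(-55,-142,30,18,140)
print(env.get_state()['tcp_pos'],env.get_state()['wrist_force'])
for c,b in zip(C,((190,225,345,325),(250,130,405,230))):
    draw(c,[],5,b,'/tmp/t.png'); a=cv2.imread('/tmp/t.png'); draw(c,[(B,q)],5,b,'/tmp/t.png'); T.append(np.hstack([a,cv2.imread('/tmp/t.png')]))
cv2.imwrite('pics/f7.png',cv2.resize(np.vstack(T),(800,516),interpolation=cv2.INTER_AREA))"
```

```text
[ 0.40944147 -0.28771096  0.30487534] [ 0.55878738 -0.75198212  0.39136556]
```

View pics/f7.png

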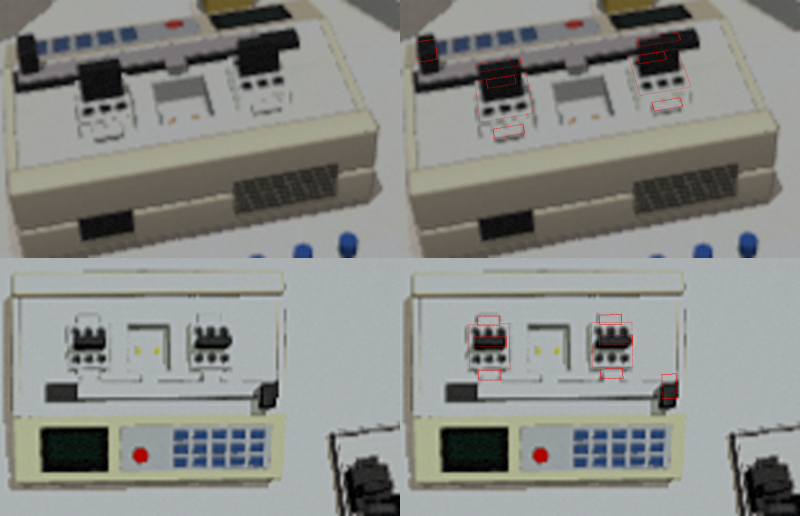

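The wireframe of the fully-home blocks lies on both blocks (top crop 88,340 and 212,340), and the lock grip is back at its shut place (268,393). Handing in.

```bash
python3 -c "
from workcell import job; print(job.hand_in())"
```

```text
the job is handed in; nothing more can be done
None
```

The job is done and handed in at about 35 s on the robot clock.

**What I did**
- I slid the lock open to its stop: about 33 mm of travel, with the force rising to 17 N there.
- I pulled the plugs out of well1 and well3 and left both in the steel tray.
- I put the two eared blocks that were there into well1 and well3. I saw no third block in either camera view.
- I slid the lock shut to its stop: about 32.5 mm of travel, with 21 N there. I then moved the gripper clear.

**Last checks**
- **Blocks:** both touched the well floor within 0.2 mm of the height expected for fully home. The model outline of home blocks lay over both of them in the final pictures.
- **Lock:** the grip is back at its shut place in the final pictures, and the travel matches the 32 mm given. Its fitted x position had differed from the text by about 10 mm, but the grasp was good.
- **Plugs:** both lay inside the tray in the full views taken just before the lock was shut. The final picture showed only part of the tray.
- **Other things:** in those same views the look-alikes and the other bench items stood where they started.
- **Disagreement:** with all three wells empty, the edge fit of the wells in the scene camera came out about 30 mm off. I went by the top camera and by where the gripped plugs sat, which agreed with each other.

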